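# Reset the wig-maker's bench: swap tin and fallen bottle, lay the hairbrushes in the tray

## Robot

A 6-joint arm with a two-finger parallel gripper is mounted at the origin on the work surface. World frame = base frame: x ahead of the robot, y to its left, z up, the work surface at z = 0. Lengths are in m, angles in rad, forces in N, time in s.
With the tool pointing down it reaches from about 0.35 to 0.975 m from the base axis. Payload 4.9 kg.
Tool frame: the origin (TCP) lies on the centre line of the jaws, within the pads' length; the fingertips stand 25 mm ahead of it and the grasp point (between the pads) lies 6 mm ahead of it (ctrl.finger_overhang is the distance from the TCP to the fingertips, in m); z points along the fingers, y is the line along which they close (so a half turn about z gives the same grasp; the last joint's range is limited). The gripper opens to 85 mm and grips with 20 to 120 N. Pads are 22 mm wide; open, the fingers measure 114 mm over their backs; the gripper's body (76 mm by 85 mm) begins 54 mm behind the grasp point. The pads swing forward as they close: fully open they stand 13 mm farther back than shut.
Start: joints at [-1.281, 0.053, 1.613, -0, 1.476, -0.119], TCP at [0.248, -0.573, 0.256] pointing down, gripper open.
Joint ranges: [-3.01, 3.01], [-1.01, 2.22], [0.06, 2.58], [-1.02, 4.17], [0.09, 2.62], [-3.14, 3.14]. Speed limits (rad/s): [2.57, 2.57, 3.14, 3.14, 3.14, 3.14].

## Interface

Orientations are given as [roll, pitch, yaw] about the fixed x, y, z axes, in that order (R = Rz(yaw) Ry(pitch) Rx(roll)).
In Python, from workcell import ctrl gives the robot as it stands.
- The arm moves only by the tool send_rows, never from a script. Its argument "motion" is a list of rows, each a list of 5 numbers: the finger opening in mm, from 0 to 85.4, then the shift along the tool's x, y, z in mm, then the turn about the tool's z in degrees. In form: [[gripper, tx, ty, tz, twist], ...]. A call has 1 to 12 rows; each row shifts and turns the commanded pose from where the row before left it, along the tool's axes as they then stand; what a row does not reach is not made up. A row lasts 1/8 s, in which the tool goes at most 62.5 mm and 10.7 degrees, less where a joint would pass 70% of its speed; a pose out of reach is approached as far as the arm can. A call is refused whole if a number of a shift passes 62.5 or a number of a turn 10.7, either way. A call with a gripper value outside its range is refused whole. The fingers move at their own pace and stop on an object; the grip force is fixed at half the most. Time passes only in rows, so rows that do not move let the fingers close. It gives the time, the measured TCP pose, the force, the opening and the grip force at its end, in the units of the state.
- ctrl.observe(): the state, without advancing time (a new reading comes with each control period).
- ctrl.capture(name): name is "scene" or "top" or "wrist"; returns the picture (420x560x3 uint8, red, green, blue); there is no depth.
- ctrl.camera_model(name): a dict with "fx", "fy", "cx", "cy" (pixels), "k1" (the pictures are not rectified: a ray, as slopes to the right and down, at radius r is drawn at 1 + k1 r^2 times it, then the intrinsics apply), "world_from_camera" (4x4, takes a point from camera to world coordinates). Camera axes: x right, y down, z forward; pixel columns grow to the right and rows downward; lengths in m; the calibration is good to about 2 mm. A picture is of the moment at which its call begins: read the wrist's pose just before it. camera_model takes no time and is no camera call; for the wrist camera it gives the pose at the moment of the call.
- ctrl.sign_off(): hands the job in; it is judged then, once.
The state is a dict: "clock": time; "qpos": joint angles; "joint_velocities": joint speeds; "joint_torque": joint torques, N m; "position": TCP position; "ee_rot": TCP orientation; "contact_force": force on the tool from outside, world axes, zero at the start; "ft_torque": the same for the moment, N m; "gripper_width": finger opening in m; "gripper_force": force on a finger pad.
Only numpy, scipy, OpenCV 4.12 (cv2) and the standard library are available. Lean on these libraries where they do the work, as an engineer would, in place of code of your own. Each camera call takes 0.05 s, during which the arm holds its last target. There are 200 camera calls.

## Task

Reset this bench for the next worker. The tin and the bottle are in each other's place and the bottle has toppled: swap them, so that the bottle stands upright in the middle of the square coaster and the tin stands lid up in the middle of the round coaster. Lay every hairbrush flat on the floor of the shallow tray, side by side and not on top of one another, wholly inside it and parallel to its side walls, with all the heads towards the tray's closed end and the handles towards its open end; leave the roll of tape, calculator and stapler where they are.

Things in the scene. Friction and masses are not known exactly. Their poses are not given: they have to be found in the camera images.
- tray: shallow tray, grey floor, white walls, fixed to the bench, 210 (own x) x 240 (own y) mm; floor 4 mm thick; 5 mm thick walls, tops 10 mm above the bench, along both sides and at the own +x end (closed end, away from the robot); no wall at the -x end (open end, nearer the robot). Origin: centre of the underside, on the bench; z up
- square_coaster: square cork coaster, 100 x 100 x 4 mm, fixed to the bench; the tin stands on it at the start. Origin: centre of the underside; top 4 mm above it
- round_coaster: round cork coaster, 100 mm across, 4 mm thick, fixed to the bench; the bottle lies on it at the start. Origin: centre of the underside; top 4 mm above it
- tin: squat round metal tin with a closed lid, body 60 mm across and lid 62 mm, 45 mm high, about 150 g; origin: centre of its underside, own z up through the lid
- bottle: white plastic bottle, about 160 g: square body 40 x 40 mm, 75 mm long, then a shoulder and black tapered cap 24 mm across; 107 mm over all. Starts lying on its side on the round coaster. Origin: middle of the square body, on its axis (37.5 mm from the base, 20 mm from the side faces); own x runs from base to cap: upright means x up
- brush1: hairbrush (may be absent; all alike), 150 mm, about 60 g, lying on its flat back: wooden handle 16 wide, 18 high; head 34 wide, 66 long, bristle tips 22 above the underside. Origin: mid-length, on the underside, about its balance point; own x from handle (-75 to +9 mm) to head (+9 to +75 mm), z up through the bristles. Grip the handle 12 mm behind the origin
- brush2: hairbrush (may be absent; all alike), 150 mm, about 60 g, lying on its flat back: wooden handle 16 wide, 18 high; head 34 wide, 66 long, bristle tips 22 above the underside. Origin: mid-length, on the underside, about its balance point; own x from handle (-75 to +9 mm) to head (+9 to +75 mm), z up through the bristles. Grip the handle 12 mm behind the origin
- brush3: hairbrush (may be absent; all alike), 150 mm, about 60 g, lying on its flat back: wooden handle 16 wide, 18 high; head 34 wide, 66 long, bristle tips 22 above the underside. Origin: mid-length, on the underside, about its balance point; own x from handle (-75 to +9 mm) to head (+9 to +75 mm), z up through the bristles. Grip the handle 12 mm behind the origin
- brush4: hairbrush (may be absent; all alike), 150 mm, about 60 g, lying on its flat back: wooden handle 16 wide, 18 high; head 34 wide, 66 long, bristle tips 22 above the underside. Origin: mid-length, on the underside, about its balance point; own x from handle (-75 to +9 mm) to head (+9 to +75 mm), z up through the bristles. Grip the handle 12 mm behind the origin
- brush5: hairbrush (may be absent; all alike), 150 mm, about 60 g, lying on its flat back: wooden handle 16 wide, 18 high; head 34 wide, 66 long, bristle tips 22 above the underside. Origin: mid-length, on the underside, about its balance point; own x from handle (-75 to +9 mm) to head (+9 to +75 mm), z up through the bristles. Grip the handle 12 mm behind the origin
- brush1_head (a point): point in the head of brush1, 60 mm from its origin towards the head, 9 mm above its underside
- brush2_head (a point): point in the head of brush2, 60 mm from its origin towards the head, 9 mm above its underside
- brush3_head (a point): point in the head of brush3, 60 mm from its origin towards the head, 9 mm above its underside
- brush4_head (a point): point in the head of brush4, 60 mm from its origin towards the head, 9 mm above its underside
- brush5_head (a point): point in the head of brush5, 60 mm from its origin towards the head, 9 mm above its underside
- tape: roll of white tape lying flat, 70 mm across, 22 mm high, beyond the coasters; leave alone. Origin: centre of the underside
- calculator: black desk calculator 160 x 110 x 18 mm, beside the brushes; leave alone. Origin: centre of the underside
- stapler: stapler 130 x 34 x 49 mm, beyond the brushes; leave alone. Origin: centre of the underside

How it is judged:
At the end, for the whole second after the job is handed in: Bottle on the square coaster, tin on the round one, upright within 7 deg, within 25 mm of centre. Each brush flat (4.5 deg) on the tray floor, not stacked, within 35 mm of the tray's middle lengthwise, within 11 deg of parallel to its sides, head to the closed end. All released, at rest (angle between bottle's own x axis and vertical below 0.12 rad and horizontal distance between bottle and square_coaster below 0.025 m and z of bottle in the frame of square_coaster below 0.047 m and angle between tin's own z axis and vertical below 0.12 rad and horizontal distance between tin and round_coaster below 0.025 m and z of tin in the frame of round_coaster below 0.009 m and linear speed of each of bottle, tin, brush1, brush2, brush3, brush4, brush5 below 0.02 m/s and angle between the x axis of each of brush1, brush2, brush3, brush4, brush5 and the x axis of tray, either way round below 0.2 rad and x of each of brush1_head, brush2_head, brush3_head, brush4_head, brush5_head in the frame of tray above 0.015 m and x of brush1 in the frame of tray between -0.036 and 0.034 m and y of brush1 in the frame of tray between -0.108 and 0.108 m and y of brush1_head in the frame of tray between -0.108 and 0.108 m and angle between brush1's own x axis and vertical between 1.49 and 1.65 rad and z of each of brush1_head, brush2_head, brush3_head, brush4_head, brush5_head in the frame of tray below 0.024 m and x of brush2 in the frame of tray between -0.036 and 0.034 m and y of brush2 in the frame of tray between -0.108 and 0.108 m and y of brush2_head in the frame of tray between -0.108 and 0.108 m and angle between brush2's own x axis and vertical between 1.49 and 1.65 rad and x of brush3 in the frame of tray between -0.036 and 0.034 m and y of brush3 in the frame of tray between -0.108 and 0.108 m and y of brush3_head in the frame of tray between -0.108 and 0.108 m and angle between brush3's own x axis and vertical between 1.49 and 1.65 rad and x of brush4 in the frame of tray between -0.036 and 0.034 m and y of brush4 in the frame of tray between -0.108 and 0.108 m and y of brush4_head in the frame of tray between -0.108 and 0.108 m and angle between brush4's own x axis and vertical between 1.49 and 1.65 rad and x of brush5 in the frame of tray between -0.036 and 0.034 m and y of brush5 in the frame of tray between -0.108 and 0.108 m and y of brush5_head in the frame of tray between -0.108 and 0.108 m and angle between brush5's own x axis and vertical between 1.49 and 1.65 rad); the robot touches nothing.
It fails at once if tape pushed more than 30 mm (distance of tape from where it was at the start of the episode above 0.03 m).
It fails at once if calculator pushed more than 30 mm (distance of calculator from where it was at the start of the episode above 0.03 m).
It fails at once if stapler pushed more than 30 mm (distance of stapler from where it was at the start of the episode above 0.03 m).
Of brush1, brush2, brush3, brush4, brush5 only 3 to 4 are there at a start; the rules pass over those that are not, and their reading is None.
At some moment in a run one of tin, brush1, brush2, brush3, brush4, brush5 may be knocked a few centimetres aside while the robot is not near it.
Once in a run the grip may slacken for a moment while it holds something.
It also fails if it takes over 210 s, if anything falls off the work surface, if the arm or the gripper's body presses on something with over 40 N, if the wrist force passes 120 N, or if a joint passes its speed limit or range.

## Working session

There is one attempt and no reset: what is moved stays moved. The work goes in short steps, Python scripts to look and compute and a tool call to move; the robot and the scene stay as the last step left them, time stands still between calls to the robot, and variables do not carry over. Pictures are saved under pics/ and viewed, at most 14 in all, crops included, and the job is handed in when it is done.

Besides the shell and the picture viewer there is one more tool, called after "Emit:" by a JSON object that holds its "op" and its "data". send_rows: Moves the arm, as the interface text tells. Its arguments: {"type":"object","properties":{"motion":{"type":"array","items":{"type":"array","items":{"type":"number"}}}},"required":["motion"]}

```bash
mkdir -p pics; ls; cat > h.py <<'E'
import numpy as np, cv2
from workcell import ctrl
def model(n):
    m=ctrl.camera_model(n); return m
def snap(n,f):
    im=np.asarray(ctrl.capture(n)); cv2.imwrite('pics/'+f,im[:,:,::-1]); return im
def p2w(m,uv,z):
    "pixels -> world points on plane z"
    uv=np.atleast_2d(np.array(uv,float)); T=np.array(m['world_from_camera'])
    K=np.array([[m['fx'],0,m['cx']],[0,m['fy'],m['cy']],[0,0,1]])
    n=cv2.undistortPoints(uv[:,None],K,np.array([m['k1'],0,0,0,0.]))[:,0]
    d=np.c_[n,np.ones(len(n))]@T[:3,:3].T; o=T[:3,3]
    return o+d*((z-o[2])/d[:,2])[:,None]
E
python3 - <<'E'
from h import *
for n in ('top','scene'):
    snap(n,n+'0.png'); print(n,model(n))
print(ctrl.observe())
E
```

```text
pics
top {'fx': 531.2618737150544, 'fy': 531.2618737150544, 'cx': 281.91387083180376, 'cy': 215.88480705087017, 'k1': -0.06976352438351428, 'world_from_camera': array([[ 0.01718186, -0.99730766,  0.07128965,  0.47044662],
       [-0.99981542, -0.01652441,  0.00980182, -0.08591042],
       [-0.00859741, -0.07144491, -0.99740749,  1.50785185],
       [ 0.        ,  0.        ,  0.        ,  1.        ]])}
scene {'fx': 394.35029055567134, 'fy': 394.35029055567134, 'cx': 278.63175426010946, 'cy': 211.6858081905216, 'k1': -0.0504797237012244, 'world_from_camera': array([[-0.81136174,  0.38479213, -0.44003084,  1.14760693],
       [ 0.58443083,  0.51916107, -0.6236284 ,  0.72161458],
       [-0.01152042, -0.76315582, -0.64611181,  0.89940095],
       [ 0.        ,  0.        ,  0.        ,  1.        ]])}
{'clock': 0.1, 'qpos': array([-1.28096885e+00,  5.32959882e-02,  1.61418263e+00, -1.47743237e-05,
        1.47600462e+00, -1.18988545e-01]), 'joint_velocities': array([ 1.77341585e-03, -2.07262053e-03, -3.16368828e-03,  1.45815823e-03,
        1.60169791e-03, -8.86259257e-05]), 'joint_torque': array([-1.49469893e-04, -3.94907427e+01, -3.71363068e+01, -6.88637465e-05,
        3.99524331e-03, -1.78051886e-05]), 'position': array([ 0.24830311, -0.57298262,  0.25516723]), 'ee_rot': array([-3.13971369e+00, -2.09825940e-04,  4.08817233e-01]), 'contact_force': array([-0.86658576, -0.19978601, -0.33444001]), 'ft_torque': array([ 0.0055367 , -0.00400635, -0.00588688]), 'gripper_force': 0.0, 'gripper_width': 0.08539878180061963}
```

View pics/top0.png

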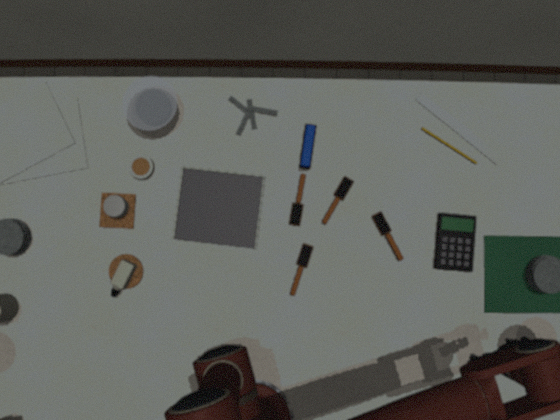

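View pics/scene0.png

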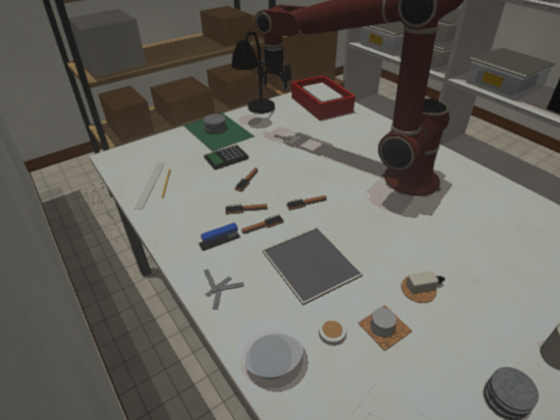

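The top view shows the tray at (220,208), tilted by a few degrees. The square coaster and tin are at (117,211). The round coaster is at (126,271), with the bottle's cap pointing lower left. There are four brushes near (297,200), (337,200), (387,237) and (301,270), and the one at (297,200) has its head towards the robot. Next I'll measure them.

```bash
cat >> h.py <<'E'
def brushes(im,m,show=True):
    hsv=cv2.cvtColor(im,cv2.COLOR_RGB2HSV); H,S,V=[hsv[:,:,i].astype(int) for i in range(3)]
    wood=((H<18)&(S>110)&(V>60)).astype(np.uint8)
    n,l,st,c=cv2.connectedComponentsWithStats(wood); out=[]
    for i in range(1,n):
        if not 60<st[i,4]<400: continue
        ys,xs=np.nonzero(l==i); P=p2w(m,np.c_[xs,ys],0.012)[:,:2]
        mu=P.mean(0); w,v=np.linalg.eigh(np.cov((P-mu).T)); d=v[:,1]
        t=(P-mu)@d; L=np.percentile(t,98)-np.percentile(t,2)
        if L<0.05 or np.sqrt(w[0])>0.008 : continue
        # head side: darkest 60-90mm away
        T=np.linalg.inv(np.array(m['world_from_camera']))
        def val(p):
            q=T@np.r_[p,0.012,1]; x=q[:2]/q[2]; x=x*(1+m['k1']*(x@x))
            u=m['fx']*x[0]+m['cx']; w_=m['fy']*x[1]+m['cy']; u,w_=int(round(u)),int(round(w_))
            return V[max(w_-1,0):w_+2,max(u-1,0):u+2].mean()
        if val(mu+d*.075)>val(mu-d*.075): d=-d
        o=mu+d*0.033   # handle -75..+9: centre -33
        # refine lateral/length by head centroid is left out
        out.append((o,np.degrees(np.arctan2(d[1],d[0])),L,st[i,4],c[i]))
    for o in out: print('brush o',o[0].round(4),'ang',round(o[1],1),'L',round(o[2],3),'n',o[3],'px',o[4].round(0))
    return out
def square(im,m,mask,z):
    c,_=cv2.findContours(mask.astype(np.uint8),cv2.RETR_EXTERNAL,cv2.CHAIN_APPROX_NONE)
    c=max(c,key=cv2.contourArea)[:,0].astype(float)
    P=p2w(m,c,z)[:,:2]; return cv2.minAreaRect((P*1000).astype(np.float32)),c.mean(0)
E
python3 - <<'E'
from h import *
im=cv2.imread('pics/top0.png')[:,:,::-1].copy(); m=model('top')
brushes(im,m)
hsv=cv2.cvtColor(im,cv2.COLOR_RGB2HSV); H,S,V=[hsv[:,:,i].astype(int) for i in range(3)]
for p in [(220,208),(102,200),(115,206),(135,260),(124,272),(115,292),(300,185),(297,215),(60,250)]: print(p,hsv[p[1],p[0]])
g=np.zeros(V.shape,bool); g[160:255,165:275]=1
print('tray',square(im,m,g&(V<125),.004))
g[:]=0; g[185:235,90:145]=1
print('sq',square(im,m,g&(S>70)&(H<20),.004))
g[:]=0; g[245:300,95:155]=1
k=g&(S>70)&(H<20); c,_=cv2.findContours(k.astype(np.uint8),0,1); c=np.vstack(c)[:,0]
P=p2w(m,c.astype(float),.004); print('round',[np.round(a,1) for a in cv2.minEnclosingCircle((P[:,:2]*1000).astype(np.float32))])
a=cv2.resize(im[150:310,80:400],None,fx=2.5,fy=2.5,interpolation=cv2.INTER_CUBIC)
cv2.imwrite('pics/c1.png',np.clip(a[:,:,::-1].astype(float)*1.7,0,255))
E
```

```text
brush o [ 0.6246 -0.1166] ang 170.9 L 0.075 n 100 px [300. 188.]
brush o [ 0.6264 -0.2249] ang -29.3 L 0.078 n 110 px [331. 210.]
brush o [ 0.5265 -0.3711] ang 28.7 L 0.077 n 122 px [394. 246.]
brush o [ 0.4296 -0.1236] ang -16.2 L 0.078 n 108 px [296. 280.]
brush o [ 0.1822 -0.7772] ang -74.5 L 0.095 n 113 px [519. 363.]
brush o [ 0.1398 -0.637 ] ang 106.5 L 0.057 n 82 px [492. 372.]
brush o [ 0.0592 -0.6604] ang 167.3 L 0.054 n 75 px [492. 392.]
brush o [0.0199 0.1107] ang -85.4 L 0.057 n 131 px [201. 415.]
(220, 208) [53 14 73]
(102, 200) [ 15 119  92]
(115, 206) [ 40   7 109]
(135, 260) [ 16 144  90]
(124, 272) [ 44  28 120]
(115, 292) [0 0 6]
(300, 185) [ 12 151  91]
(297, 215) [120  19  27]
(60, 250) [ 45  16 124]
tray (((601.5870971679688, 108.668701171875), (269.7224426269531, 313.75323486328125), 1.0523689985275269), array([219.2       , 206.56585366]))
sq (((586.3265380859375, 401.7300109863281), (97.39421844482422, 98.69425201416016), 88.27709197998047), array([116.1928934 , 208.95431472]))
round [array([413.7, 371.4]), np.float64(48.9)][ WARN:0@1.014] global loadsave.cpp:1063 imwrite_ Unsupported depth image for selected encoder is fallbacked to CV_8U.
```

View pics/c1.png

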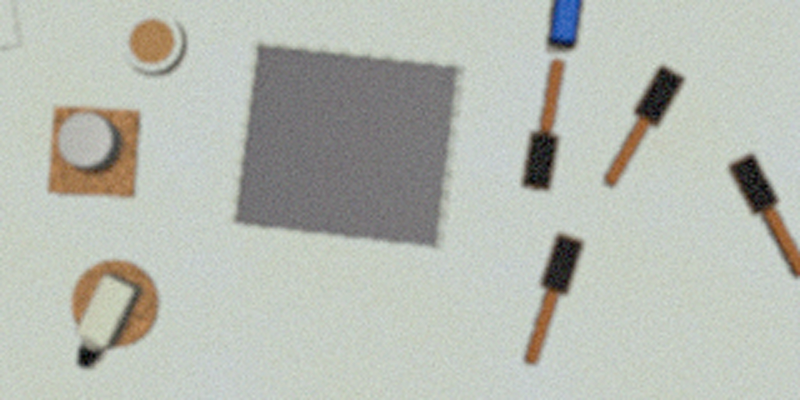

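The crop shows these positions (crop pixels):
- **Tray:** corners (258,45), (460,67), (438,245) and (235,220).
- **Tin:** lid centre about (87,140).
- **Bottle:** body about (108,310), cap at (88,355).

The brush poses from segmentation agree with the picture.

```bash
cat >> h.py <<'E'
def plan(x,y,z,yaw,st=None):
    "shift needed from now, tool axes; yaw deg; z is TCP. rotation first, then shift"
    s=ctrl.observe(); p=s['position']; cy=s['ee_rot'][2]
    dt=-(np.radians(yaw)-cy); dt=np.degrees((dt+np.pi)%(2*np.pi)-np.pi)
    Y=np.radians(yaw); d=np.array([x,y,z])-p
    tx=d[0]*np.cos(Y)+d[1]*np.sin(Y); ty=-(-d[0]*np.sin(Y)+d[1]*np.cos(Y)); tz=-d[2]
    print('at',p.round(4),'yaw',round(np.degrees(cy),1),'q',np.round(s['qpos'],2),'w',round(s['gripper_width']*1000,1),'t',round(s['clock'],1),'-> twist %.1f  tx %.1f ty %.1f tz %.1f'%(dt,tx*1e3,ty*1e3,tz*1e3))
E
python3 - <<'E'
from h import *
im=cv2.imread('pics/top0.png')[:,:,::-1].copy(); m=model('top')
hsv=cv2.cvtColor(im,cv2.COLOR_RGB2HSV); H,S,V=[hsv[:,:,i].astype(int) for i in range(3)]
g=np.zeros(V.shape,bool); g[160:255,165:275]=1
k=cv2.morphologyEx((g&(V<95)).astype(np.uint8),cv2.MORPH_OPEN,np.ones((3,3)))
print('tray',square(im,m,k>0,.004))
C=np.array([[258,45],[460,67],[438,245],[235,220]])/2.5+[80,150]
P=p2w(m,C,.004)[:,:2]; print('corners',P.round(4),P.mean(0), [np.degrees(np.arctan2(*(P[(i+1)%4]-P[i])[::-1])) for i in range(4)],np.linalg.norm(P-np.roll(P,1,0),axis=1))
# tin: lid, grey bright on cork
g[:]=0; g[185:235,95:135]=1
k=g&(S<60)&(V>95)
k=cv2.morphologyEx(k.astype(np.uint8),cv2.MORPH_OPEN,np.ones((5,5))); n,l,st,c=cv2.connectedComponentsWithStats(k); print(st[1:],c[1:])
print('tin',p2w(m,c[1:],.045+.004))
# bottle body
g[:]=0; g[245:300,95:160]=1
disk=p2w(m,np.stack(np.meshgrid(np.arange(560),np.arange(420)),-1).reshape(-1,2),.044)[:,:2].reshape(420,560,2)
k=g&(S<70)&(V>85)&(np.hypot(disk[...,0]-.41,disk[...,1]-.371)<.06)
k=cv2.morphologyEx(k.astype(np.uint8),cv2.MORPH_OPEN,np.ones((3,3))); n,l,st,c=cv2.connectedComponentsWithStats(k); print(st[1:],c[1:])
cap=cv2.connectedComponentsWithStats((g&(V<45)).astype(np.uint8)); print('cap',cap[2][1:],cap[3][1:],p2w(m,cap[3][1:],.024))
for q in [(126,280),(133,284),(105,342),(90,333),(108,308),(88,355)]:print(q,p2w(m,np.array(q)/2.5+[80,150],.044 if q!=(88,355) else .024).round(4))
big=np.clip(cv2.resize(im[185:305,90:150],None,fx=5,fy=5,interpolation=cv2.INTER_CUBIC)[:,:,::-1].astype(float)*1.8,0,255).astype(np.uint8)
cv2.imwrite('pics/c2.png',big)
E
```

```text
tray (((599.3775024414062, 111.04354858398438), (231.083740234375, 207.14776611328125), 84.35668182373047), array([218.2173913 , 207.68896321]))
corners [[ 0.711   0.2145]
 [ 0.689  -0.0181]
 [ 0.4856  0.0029]
 [ 0.5098  0.2346]] [0.59885022 0.10846256] [np.float64(-95.41344639999481), np.float64(174.1265648631002), np.float64(84.04035231461124), np.float64(-5.698763457515263)] [0.20216873 0.2336028  0.20439377 0.2329792 ]
[[ 95 185  40  50 812]
 [104 195  20  21 344]] [[110.35837438 208.06034483]
 [113.31104651 205.13662791]]
tin [[0.58864333 0.4064397  0.049     ]
 [0.59694246 0.39840888 0.049     ]]
[[100 252  33  39 719]
 [121 285  17  10  82]] [[114.89151599 272.02364395]
 [128.53658537 289.93902439]]
cap [[134 267   1   1   1]
 [133 269   2   1   2]
 [131 275   1   1   1]
 [128 279   2   2   2]
 [127 282   1   1   1]
 [112 289   8   7  38]] [[134.         267.        ]
 [133.5        269.        ]
 [131.         275.        ]
 [128.5        279.5       ]
 [127.         282.        ]
 [114.57894737 292.15789474]] [[0.42591107 0.34104718 0.024     ]
 [0.42029124 0.34228194 0.024     ]
 [0.40337853 0.34883088 0.024     ]
 [0.39066042 0.35552169 0.024     ]
 [0.383589   0.35955595 0.024     ]
 [0.35442854 0.3939733  0.024     ]]
(126, 280) [[0.4401 0.3459 0.044 ]]
(133, 284) [[0.4358 0.3379 0.044 ]]
(105, 342) [[0.3712 0.3671 0.044 ]]
(90, 333) [[0.3807 0.3843 0.044 ]]
(108, 308) [[0.4088 0.365  0.044 ]]
(88, 355) [[0.3549 0.3922 0.024 ]]
```

View pics/c2.png

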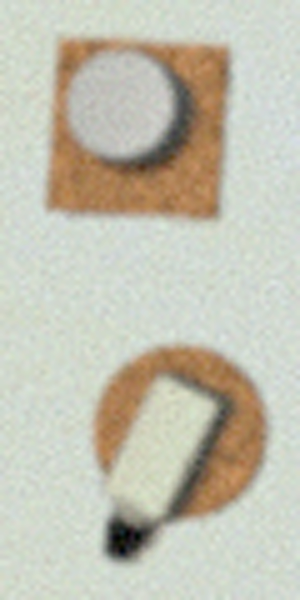

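```bash
python3 - <<'E'
from h import *
m=model('top')
f=lambda c,z:p2w(m,(np.array(c)+.5)/5-.5+[90,185],z)[:,:2]
B=f([(160,374),(220,402),(165,520),(110,487)],.044);print('body',B.round(4))
b=B[:2].mean(0);s=B[2:].mean(0);print('base',b,'sh',s,'len',np.linalg.norm(b-s),np.degrees(np.arctan2(*(s-b)[::-1])))
c=f([(122,540)],.024)[0];print('cap',c, np.degrees(np.arctan2(*(c-b)[::-1])),np.linalg.norm(c-b))
t=f([(123,105)],.049)[0];print('tin',t)
plan(t[0],t[1],.12,23.4)
E
```

```text
body [[0.4468 0.3709]
 [0.432  0.3366]
 [0.3663 0.3653]
 [0.3838 0.3968]]
base [0.43938448 0.35372728] sh [0.37503936 0.38106793] len 0.06991284756473237 156.97905141610755
cap [0.35315572 0.39558238] 154.10824886530244 0.09585013782822632
tin [0.59568669 0.39583791]
at [ 0.2483 -0.573   0.2552] yaw 23.4 q [-1.28  0.05  1.61 -0.    1.48 -0.12] w 85.4 t 0.1 -> twist 0.0  tx 703.6 ty -751.2 tz 135.2
```

Emit:
{"op": "send_rows", "data": {"motion": [[85,35,-38,0,0],[85,35,-38,0,0],[85,35,-38,0,0],[85,35,-38,0,0],[85,35,-38,0,0],[85,35,-38,0,0],[85,35,-38,0,0],[85,35,-38,0,0],[85,35,-38,0,0],[85,35,-38,0,0],[85,35,-38,0,0],[85,35,-38,0,0]]}}

```text
clock: 1.6
position: [0.4526, 0.0137, 0.256]
ee_rot: [3.141, 0.0, 0.409]
contact_force: [-0.3, -0.9, 0.2]
gripper_width: 0.0853
gripper_force: 0.0
```

Emit:
{"op": "send_rows", "data": {"motion": [[85,35,-37,0,0],[85,35,-37,0,0],[85,35,-37,15,0],[85,35,-37,20,0],[85,35,-37,20,0],[85,35,-37,20,0],[85,35,-37,20,0],[85,35,-36,20,0],[85,4,0,20,0],[85,0,0,0,0],[85,0,0,0,0]]}}

```text
clock: 2.98
position: [0.596, 0.3945, 0.1218]
ee_rot: [3.141, -0.0, 0.408]
contact_force: [-0.4, -0.1, 0.6]
gripper_width: 0.0852
gripper_force: 0.0
```

```bash
python3 - <<'E'
from h import *
plan(.5957,.3958,.034,23.4)
T=np.array(model('wrist')['world_from_camera']); print(T.round(3)); im=snap('wrist','w1.png')
E
```

```text
at [0.596  0.3945 0.1218] yaw 23.4 q [ 0.48  0.36  1.49 -0.    1.29  1.64] w 85.2 t 3.0 -> twist -0.0  tx 0.3 ty -1.3 tz 87.8
[[ 0.398 -0.869 -0.294  0.671]
 [-0.917 -0.377 -0.127  0.427]
 [-0.     0.321 -0.947  0.24 ]
 [ 0.     0.     0.     1.   ]]
```

View pics/w1.png

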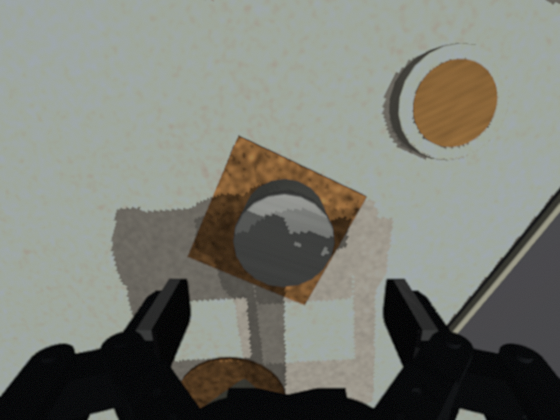

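The wrist view shows the tin's lid at (284,238), centred between the fingers. The square coaster's corners are at (239,136), (366,197), (303,303) and (188,257). I'll descend and grip.

Emit:
{"op": "send_rows", "data": {"motion": [[85,0,-1,30,0],[85,0,0,30,0],[85,0,0,20,0],[85,0,0,8,0],[40,0,0,0,0],[40,0,0,0,0],[40,0,0,0,0],[40,0,0,0,0],[40,0,0,0,0],[40,0,0,-30,0],[40,0,0,-40,0],[40,0,0,0,0]]}}

```text
clock: 4.53
position: [0.5974, 0.3975, 0.1073]
ee_rot: [-3.141, -0.007, 0.409]
contact_force: [0.1, 0.4, -0.8]
gripper_width: 0.0603
gripper_force: 65.1
```

```bash
python3 - <<'E'
from h import *
m=model('top'); s=ctrl.observe(); print(s['gripper_width'],s['gripper_force'],s['contact_force'])
plan(.53,.53,.104,23.4)
mw=ctrl.camera_model('wrist')
# coaster from w1 (pose then: same orientation, z offset)
T=np.array(mw['world_from_camera']); d=np.array([.596,.3945,.1218])-s['position']; T[:3,3]+=d; mw['world_from_camera']=T
P=p2w(mw,[(239,136),(366,197),(303,303),(188,257)],.004); print('sq wrist',P.round(4),P.mean(0))
print('tin lid wrist',p2w(mw,[(284,238)],.049))
E
```

```text
0.06034521693141224 65.11279106140137 [ 0.13951379  0.37873799 -0.79338159]
at [0.5974 0.3975 0.1073] yaw 23.4 q [0.48 0.38 1.49 0.   1.26 1.65] w 60.3 t 4.5 -> twist 0.0  tx -9.3 ty -148.4 tz 3.3
sq wrist [[0.6361 0.4474 0.004 ]
 [0.6323 0.3485 0.004 ]
 [0.5342 0.3536 0.004 ]
 [0.536  0.4507 0.004 ]] [0.58462823 0.40005555 0.004     ]
tin lid wrist [[0.59702203 0.39691694 0.049     ]]
```

Emit:
{"op": "send_rows", "data": {"motion": [[40,-3,-40,0,0],[40,-3,-40,0,0],[40,-3,-40,0,0],[40,0,-28,15,0],[40,0,0,30,0],[40,0,0,25,0],[40,0,0,6,0],[85,0,0,0,0],[85,0,0,0,0],[85,0,0,0,0],[85,0,0,-40,0],[85,0,0,-40,0]]}}

```text
clock: 6.02
position: [0.5281, 0.5281, 0.107]
ee_rot: [3.141, 0.002, 0.408]
contact_force: [0.5, 0.0, 0.5]
gripper_width: 0.0848
gripper_force: 0.0
```

```bash
python3 - <<'E'
from h import *
# bottle dir 156.5 deg, base (.4405,.3535); go above point 93 mm along
a=np.radians(156);c=np.array([.4405,.3535])+.050*np.array([np.cos(a),np.sin(a)])
plan(c[0],c[1],.22,156-180)
snap('wrist','w2.png')
E
```

```text
at [0.5281 0.5281 0.107 ] yaw 23.4 q [ 0.69  0.45  1.41 -0.    1.29  1.85] w 84.8 t 6.0 -> twist 47.4  tx -59.0 ty 195.1 tz -113.0
```

Emit:
{"op": "send_rows", "data": {"motion": [[85,0,0,-40,0],[85,0,0,-40,9.5],[85,0,0,-33,9.5],[85,0,0,0,9.5],[85,0,0,0,9.5],[85,0,0,0,9.4],[85,-15,40,0,0],[85,-15,40,0,0],[85,-15,40,0,0],[85,-14,40,0,0],[85,0,35,0,0],[85,0,0,0,0]]}}

```text
clock: 7.58
position: [0.3945, 0.3731, 0.2199]
ee_rot: [3.142, -0.0, -0.42]
contact_force: [-0.1, 0.0, -0.4]
gripper_width: 0.0851
gripper_force: 0.0
```

```bash
python3 - <<'E'
from h import *
s=ctrl.observe(); print(s['position'],s['ee_rot'],s['qpos'])
snap('wrist','w3.png')
E
```

```text
[0.3944547  0.3730748  0.21989314] [ 3.14152385e+00 -6.17702949e-05 -4.19703283e-01] [ 6.20498148e-01 -1.18727308e-01  1.84162603e+00 -8.91217062e-05
  1.41872201e+00  2.61101126e+00]
```

View pics/w3.png

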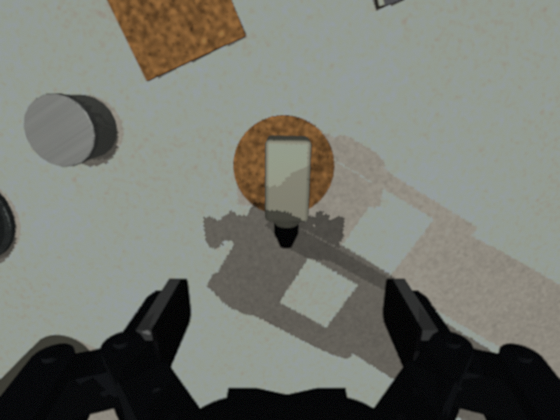

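The wrist view shows the bottle's top face from (266,138) to (308,214) and the cap tip at (287,247). The round coaster spans columns 234–334 with its top at row 115. The bottle's axis is almost along tool x.

```bash
python3 - <<'E'
from h import *
m=ctrl.camera_model('wrist'); im=cv2.imread('pics/w3.png')[:,:,::-1].copy()
T=p2w(m,[(266,138),(310,138),(308,214),(265,214)],.044);print('top',T.round(4))
b=T[:2].mean(0);s=T[2:].mean(0);print(b,s,np.linalg.norm(b-s),np.degrees(np.arctan2(*(s-b)[:2][::-1])))
print('captip',p2w(m,[(287,247),(287,228)],.024), 'baseedge low', p2w(m,[(288,136)],.004))
hsv=cv2.cvtColor(im,cv2.COLOR_RGB2HSV); k=(hsv[...,1]>90)&(hsv[...,0]<22); k[:100]=0;k[225:]=0;k[:,:225]=0;k[:,345:]=0
ys,xs=np.nonzero(k);P=p2w(m,np.c_[xs,ys],.004)[:,:2]
c,r=cv2.minEnclosingCircle((P*1000).astype(np.float32));print('round',c,r)
E
```

```text
top [[0.447  0.3702 0.044 ]
 [0.4319 0.3361 0.044 ]
 [0.3698 0.3641 0.044 ]
 [0.3857 0.3998 0.044 ]]
[0.43941869 0.35316861 0.044     ] [0.37776033 0.38194657 0.044     ] 0.06804354992334843 154.98000666912142
captip [[0.33925938 0.39851268 0.024     ]
 [0.35795612 0.39021843 0.024     ]] baseedge low [[0.4369479  0.35410882 0.004     ]]
round (411.0831298828125, 370.5159912109375) 49.58949279785156
```

```bash
python3 - <<'E'
from h import *
plan(.3521,.3930,.031,-24.5)
E
```

```text
at [0.3952 0.374  0.2203] yaw -24.0 q [ 0.62 -0.12  1.84  0.    1.42  2.61] w 84.9 t 7.6 -> twist 0.5  tx -47.1 ty 0.6 tz 189.3
```

Emit:
{"op": "send_rows", "data": {"motion": [[60,-25,0,20,0.5],[60,-22,0,40,0],[60,0,0,40,0],[60,0,0,40,0],[60,0,0,30,0],[60,0,0,15,0],[60,0,0,4,0],[15,0,0,0,0],[15,0,0,0,0],[15,0,0,0,0],[15,0,0,0,0],[15,0,0,0,0]]}}

```text
clock: 9.12
position: [0.3532, 0.3945, 0.0329]
ee_rot: [-3.139, -0.001, -0.427]
contact_force: [-0.9, -1.0, 6.5]
gripper_width: 0.0218
gripper_force: 58.7
```

Emit:
{"op": "send_rows", "data": {"motion": [[15,6,0,-20,0],[15,8,0,-20,0],[15,10,0,-20,0],[15,10,0,-20,0],[15,10,0,-20,0],[15,0,0,0,0],[15,0,0,0,0]]}}

```text
clock: 10.0
position: [0.392, 0.3752, 0.1306]
ee_rot: [3.141, 0.001, -0.427]
contact_force: [-0.5, -0.1, -2.0]
gripper_width: 0.0218
gripper_force: 58.9
```

```bash
python3 - <<'E'
from h import *
plan(.4115,.3705,.1,-24.5)
a=snap('wrist','w4.png');b=snap('scene','s4.png')[200:360,320:520]
cv2.imwrite('pics/m4.png',np.hstack([cv2.resize(a,(480,360)),cv2.resize(b,(320,360))[:,:,:]])[:,:,::-1])
E
```

```text
at [0.392  0.3752 0.1306] yaw -24.5 q [ 0.63 -0.03  1.91  0.    1.26  2.62] w 21.8 t 10.0 -> twist 0.0  tx 19.7 ty -3.8 tz 30.6
```

View pics/m4.png

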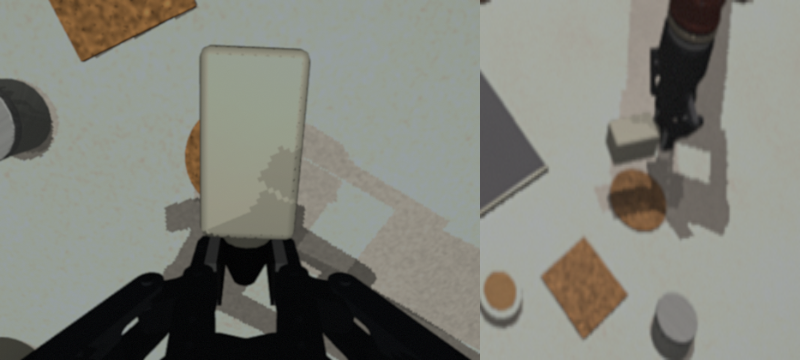

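The bottle is held rigidly horizontal by the cap: its body is at (255,140) in the wrist half. I'll lower it slightly and ease the grip gradually so that it swings down.

Emit:
{"op": "send_rows", "data": {"motion": [[15,0,0,10,0],[15,0,0,9,0],[20,0,0,0,0],[21,0,0,0,0]]}}

```text
clock: 10.6
position: [0.3924, 0.3755, 0.1121]
ee_rot: [3.141, 0.0, -0.427]
contact_force: [-0.4, 1.2, -1.2]
gripper_width: 0.0217
gripper_force: 59.1
```

Emit:
{"op": "send_rows", "data": {"motion": [[21.6,0,0,0,0],[21.6,0,0,0,0]]}}

```text
clock: 10.85
position: [0.3927, 0.3756, 0.1127]
ee_rot: [-3.141, -0.0, -0.427]
contact_force: [0.4, -0.2, -1.4]
gripper_width: 0.0216
gripper_force: 56.9
```

Emit:
{"op": "send_rows", "data": {"motion": [[21.8,0,0,0,0],[21.8,0,0,0,0]]}}

```text
clock: 11.1
position: [0.3925, 0.3755, 0.1124]
ee_rot: [-3.141, -0.0, -0.427]
contact_force: [-0.3, -0.9, -2.6]
gripper_width: 0.022
gripper_force: 51.0
```

Emit:
{"op": "send_rows", "data": {"motion": [[22,0,0,0,0],[22,0,0,0,0]]}}

```text
clock: 11.35
position: [0.3925, 0.3755, 0.1123]
ee_rot: [-3.142, -0.0, -0.427]
contact_force: [0.0, -0.5, -3.1]
gripper_width: 0.0225
gripper_force: 45.3
```

Emit:
{"op": "send_rows", "data": {"motion": [[22.3,0,0,0,0],[22.3,0,0,0,0]]}}

```text
clock: 11.6
position: [0.3924, 0.3755, 0.1123]
ee_rot: [3.142, 0.0, -0.427]
contact_force: [0.3, -0.2, -2.1]
gripper_width: 0.0224
gripper_force: 36.9
```

Emit:
{"op": "send_rows", "data": {"motion": [[22.6,0,0,0,0],[22.6,0,0,0,0]]}}

```text
clock: 11.85
position: [0.3925, 0.3755, 0.1123]
ee_rot: [-3.142, -0.0, -0.427]
contact_force: [0.6, 0.5, -1.8]
gripper_width: 0.0228
gripper_force: 29.0
```

```bash
python3 - <<'E'
from h import *
b=snap('wrist','w5.png')
g=cv2.GaussianBlur(b,(5,5),0)
print(g[20:290:10,298].tolist())
a=cv2.GaussianBlur(cv2.imread('pics/w4.png')[:,:,::-1].copy(),(5,5),0);print(a[20:290:10,298].tolist())
E
```

```text
[[150, 158, 152], [150, 158, 151], [150, 158, 154], [151, 159, 151], [140, 138, 123], [151, 159, 145], [151, 159, 144], [151, 159, 144], [151, 159, 144], [151, 159, 142], [151, 159, 142], [151, 159, 142], [151, 159, 142], [151, 158, 140], [151, 158, 140], [151, 157, 139], [151, 157, 139], [152, 156, 138], [151, 154, 137], [151, 154, 136], [152, 153, 135], [147, 147, 130], [131, 131, 115], [131, 129, 114], [129, 129, 113], [126, 125, 110], [64, 63, 56]]
[[149, 157, 150], [149, 157, 151], [149, 157, 156], [150, 158, 149], [137, 136, 120], [149, 157, 144], [150, 157, 144], [150, 157, 143], [150, 158, 142], [150, 157, 141], [150, 157, 141], [150, 158, 140], [150, 157, 139], [150, 157, 139], [150, 156, 138], [150, 155, 138], [150, 154, 136], [150, 153, 136], [150, 153, 136], [150, 152, 133], [150, 151, 133], [150, 149, 132], [131, 130, 115], [128, 128, 113], [128, 127, 112], [127, 126, 111], [62, 62, 55]]
```

Emit:
{"op": "send_rows", "data": {"motion": [[22.9,0,0,0,0],[23.0,0,0,0,0],[23.0,0,0,0,0]]}}

```text
clock: 12.28
position: [0.3923, 0.3754, 0.1122]
ee_rot: [3.141, 0.0, -0.427]
contact_force: [-0.7, 0.0, -1.9]
gripper_width: 0.0228
gripper_force: 21.5
```

Emit:
{"op": "send_rows", "data": {"motion": [[23.1,0,0,0,0],[23.2,0,0,0,0],[23.2,0,0,0,0]]}}

```text
clock: 12.65
position: [0.3925, 0.3755, 0.1123]
ee_rot: [-3.142, -0.0, -0.427]
contact_force: [0.3, 0.3, -1.8]
gripper_width: 0.0229
gripper_force: 16.9
```

```bash
cat >> h.py <<'E'
def edge(f):
    b=snap('wrist',f); g=cv2.GaussianBlur(b,(3,3),0).astype(int)[:,290:306].mean(1)[:,2]
    d=np.diff(g); i=np.argsort(d[:240])[:4]; print('edge rows',i,d[i].round(0), ctrl.observe()['gripper_force'])
E
python3 - <<'E'
from h import *
edge('w6.png')
E
```

```text
edge rows [109 108 110 237] [-25. -15. -15.  -5.] 16.940937819017563
```

Emit:
{"op": "send_rows", "data": {"motion": [[23.3,0,0,0,0],[23.3,0,0,0,0],[23.3,0,0,0,0],[23.3,0,0,0,0]]}}

```text
clock: 13.2
position: [0.3925, 0.3755, 0.1123]
ee_rot: [-3.142, 0.0, -0.427]
contact_force: [-0.2, 0.4, -2.7]
gripper_width: 0.0234
gripper_force: 14.9
```

```bash
python3 - <<'E'
from h import *
edge('w7.png')
E
```

```text
edge rows [109 110 108 237] [-25. -15. -14.  -5.] 14.852457275701454
```

Emit:
{"op": "send_rows", "data": {"motion": [[23.5,0,0,0,0],[23.5,0,0,0,0],[23.5,0,0,0,0]]}}

```text
clock: 13.62
position: [0.3924, 0.3755, 0.1123]
ee_rot: [-3.142, 0.0, -0.427]
contact_force: [0.1, 0.2, -2.1]
gripper_width: 0.0236
gripper_force: 10.8
```

```bash
python3 - <<'E'
from h import *
edge('w8.png')
a=cv2.imread('pics/w8.png');b=snap('scene','s8.png')[200:320,380:480]
cv2.imwrite('pics/m8.png',np.hstack([cv2.resize(a,(480,360)),cv2.resize(b,(300,360))[:,:,::-1]]))
E
```

```text
edge rows [109 110 108 237] [-24. -17. -13.  -5.] 10.844039129588054
```

View pics/m8.png

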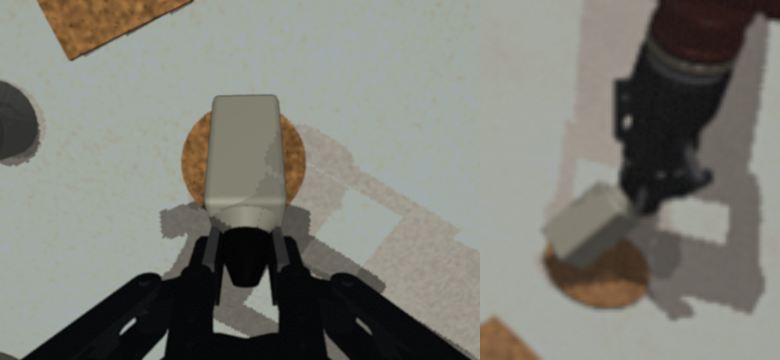

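The bottle has swung about 45° and its base corner may be resting on the coaster. I'll raise it so it can swing through.

Emit:
{"op": "send_rows", "data": {"motion": [[23.5,0,0,-6,0],[23.5,0,0,-8,0],[23.5,0,0,0,0],[23.5,0,0,0,0],[23.5,0,0,0,0]]}}

```text
clock: 14.35
position: [0.3923, 0.3754, 0.1261]
ee_rot: [3.141, 0.0, -0.427]
contact_force: [-0.5, 0.1, -1.8]
gripper_width: 0.0238
gripper_force: 10.7
```

```bash
python3 - <<'E'
from h import *
edge('w9.png')
E
```

```text
edge rows [109 110 108 237] [-24. -18. -13.  -5.] 10.719860399403842
```

Emit:
{"op": "send_rows", "data": {"motion": [[23.6,0,0,0,0],[23.7,0,0,0,0],[23.7,0,0,0,0],[23.7,0,0,0,0]]}}

```text
clock: 14.9
position: [0.3924, 0.3755, 0.1263]
ee_rot: [3.141, 0.0, -0.427]
contact_force: [-0.0, 0.0, -1.0]
gripper_width: 0.0234
gripper_force: 6.9
```

```bash
python3 - <<'E'
from h import *
edge('w10.png')
E
```

```text
edge rows [110 109 111 237] [-26. -17. -13.  -5.] 6.856312715863169
```

Emit:
{"op": "send_rows", "data": {"motion": [[23.7,0,0,10,0],[23.7,0,0,0,0],[23.8,0,0,0,0],[23.8,0,0,0,0],[23.8,0,0,0,0]]}}

```text
clock: 15.58
position: [0.3926, 0.3756, 0.1165]
ee_rot: [-3.141, -0.0, -0.427]
contact_force: [0.5, -0.5, -2.3]
gripper_width: 0.0239
gripper_force: 4.5
```

```bash
python3 - <<'E'
from h import *
edge('w11.png')
E
```

```text
edge rows [118 117 119 116] [-24. -20. -10.  -8.] 4.58519454902671
```

Rotation is progressing again, so I'll ease slightly more.

Emit:
{"op": "send_rows", "data": {"motion": [[23.85,0,0,0,0],[23.85,0,0,0,0],[23.85,0,0,0,0]]}}

```text
clock: 16.0
position: [0.3924, 0.3754, 0.1163]
ee_rot: [3.142, -0.0, -0.427]
contact_force: [0.3, 0.4, -2.5]
gripper_width: 0.024
gripper_force: 2.4
```

```bash
python3 - <<'E'
from h import *
edge('w12.png')
E
```

```text
edge rows [119 120 118 121] [-30. -25. -24. -14.] 2.444024331143737
```

```bash
python3 - <<'E'
from h import *
m=ctrl.camera_model('wrist'); s=ctrl.observe(); p=s['position']; Y=s['ee_rot'][2]; ax=np.array([np.cos(Y),np.sin(Y)])
T=np.linalg.inv(np.array(m['world_from_camera']))
for th in range(0,95,5):
    t=np.radians(th); r=[]
    for sgn in (1,-1):
        x=.095*np.cos(t)+sgn*.02*np.sin(t); z=p[2]-.004-.095*np.sin(t)+sgn*.02*np.cos(t)
        q=T@np.r_[p[:2]+ax*x,z,1]; n=q[:2]/q[2]; n=n*(1+m['k1']*(n@n)); r.append(round(m['fy']*n[1]+m['cy']))
    print(th,r,end=' ')
E
```

```text
0 [47, 62] 5 [46, 69] 10 [48, 78] 15 [51, 87] 20 [57, 96] 25 [63, 106] 30 [71, 116] 35 [80, 127] 40 [89, 138] 45 [99, 149] 50 [109, 160] 55 [119, 171] 60 [130, 182] 65 [140, 193] 70 [151, 205] 75 [162, 216] 80 [173, 228] 85 [185, 239] 90 [196, 251]
```

The bottle is at about 55°. I'll firm the grip a little, move back, touch the base edge down and drag it upright over that edge.

Emit:
{"op": "send_rows", "data": {"motion": [[23.6,0,0,0,0],[23.4,-10,0,0,0],[23.4,-10,0,0,0],[23.4,-10,0,0,0],[23.4,0,0,6,0],[23.4,0,0,6,0],[23.4,0,0,3,0],[23.4,0,0,0,0]]}}

```text
clock: 17.05
position: [0.3658, 0.3893, 0.1058]
ee_rot: [-3.14, 0.001, -0.428]
contact_force: [-9.7, -3.9, 21.4]
gripper_width: 0.0234
gripper_force: 17.6
```

```bash
python3 - <<'E'
from h import *
edge('w13.png'); print(ctrl.observe()['contact_force'])
E
```

```text
edge rows [68 69 67 70] [-33. -28. -23. -15.] 17.628561451929272
[-9.4904715  -3.36474644 21.57056656]
```

Emit:
{"op": "send_rows", "data": {"motion": [[23.4,0,0,-8,0],[23.4,0,0,-8,0],[23.6,0,0,-4,0],[23.8,0,0,0,0],[23.8,0,0,0,0],[23.8,0,0,0,0]]}}

```text
clock: 17.85
position: [0.3649, 0.3877, 0.1208]
ee_rot: [3.141, 0.0, -0.427]
contact_force: [0.1, -0.4, -1.5]
gripper_width: 0.0236
gripper_force: 3.8
```

```bash
python3 - <<'E'
from h import *
edge('w14.png'); print(ctrl.observe()['contact_force'])
E
```

```text
edge rows [71 70 72 69] [-27. -27. -20. -18.] 3.7559953448635497
[ 0.55815103 -1.04379794 -1.270295  ]
```

```bash
python3 - <<'E'
from h import *
a=cv2.imread('pics/w14.png');b=snap('scene','s14.png')[200:320,380:480]
cv2.imwrite('pics/m14.png',np.hstack([cv2.resize(a,(480,360)),cv2.resize(b,(300,360))[:,:,::-1]]))
E
```

```text
(no output)
```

View pics/m14.png

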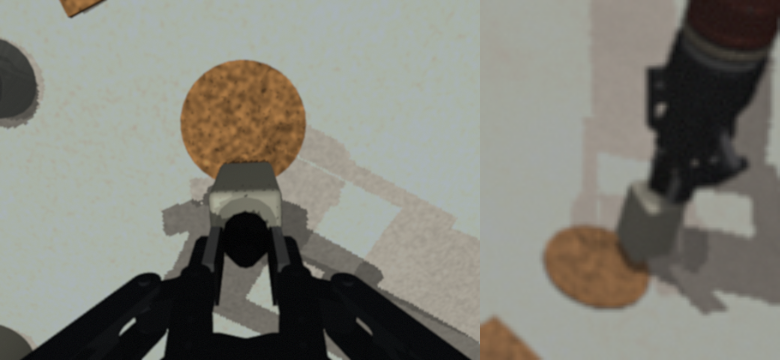

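The bottle now hangs upright: the shoulder ring is at (245,205), the visible side face at (245,178), and the base is straight below the jaws. I'll firm the grip and carry it to the square coaster.

```bash
python3 - <<'E'
from h import *
plan(.5852,.4007,.120,-24.5)
E
```

```text
at [0.365  0.3878 0.121 ] yaw -24.5 q [ 0.68 -0.04  1.94 -0.    1.24  2.67] w 23.6 t 17.9 -> twist 0.0  tx 195.0 ty -103.1 tz 1.0
```

Emit:
{"op": "send_rows", "data": {"motion": [[22,0,0,0,0],[15,0,0,-15,0],[15,0,0,-15,0],[15,0,0,0,0],[15,0,0,0,0]]}}

```text
clock: 18.58
position: [0.3652, 0.3879, 0.1516]
ee_rot: [-3.141, -0.0, -0.427]
contact_force: [-0.4, -0.1, -2.1]
gripper_width: 0.0217
gripper_force: 59.0
```

Emit:
{"op": "send_rows", "data": {"motion": [[15,10,-5,0,0],[15,25,-13,0,0],[15,30,-16,0,0],[15,30,-16,0,0],[15,30,-16,0,0],[15,30,-16,0,0],[15,25,-13,0,0],[15,10,-5,0,0],[15,5,-3,10,0],[15,0,0,10,0],[15,0,0,6,0],[15,0,0,0,0]]}}

```text
clock: 20.08
position: [0.5841, 0.4007, 0.124]
ee_rot: [3.14, 0.001, -0.427]
contact_force: [-0.3, 0.2, -1.7]
gripper_width: 0.0218
gripper_force: 59.3
```

```bash
python3 - <<'E'
from h import *
plan(.5852,.4007,.110,-24.5); print(ctrl.observe()['contact_force'])
b=snap('scene','s15.png');snap('wrist','w15.png')
w=cv2.imread('pics/w15.png')
m=ctrl.camera_model('scene');T=np.linalg.inv(m['world_from_camera'])
q=T@np.r_[.5852,.4007,.06,1];n=q[:2]/q[2];u=int(m['fx']*n[0]+m['cx']);v=int(m['fy']*n[1]+m['cy']);print(u,v)
c=b[v-60:v+60,u-50:u+50][:,:,::-1]
cv2.imwrite('pics/m15.png',np.hstack([cv2.resize(w,(480,360)),cv2.resize(c,(300,360),interpolation=cv2.INTER_CUBIC)]))
E
```

```text
at [0.5841 0.4007 0.124 ] yaw -24.4 q [0.5  0.35 1.5  0.   1.29 2.49] w 21.8 t 20.1 -> twist 0.1  tx 1.0 ty -0.5 tz 14.0
[-0.31968683  0.22116662 -1.67883215]
389 314
```

View pics/m15.png

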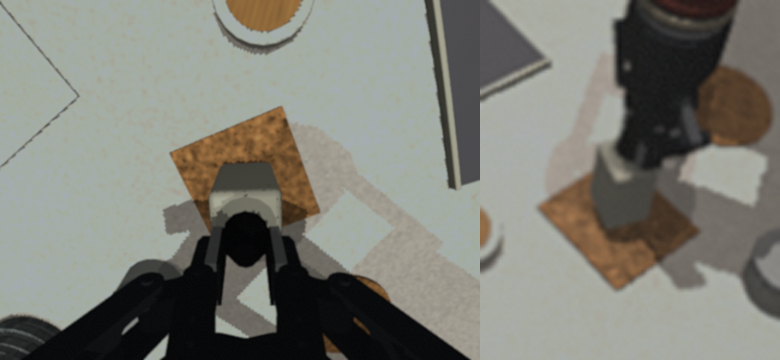

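The bottle hangs upright above the middle of the square coaster. I'll lower it gently until it touches.

Emit:
{"op": "send_rows", "data": {"motion": [[22,0,0,5,0],[22,0,0,4,0],[22.6,0,0,3,0],[22.6,0,0,0,0]]}}

```text
clock: 20.68
position: [0.585, 0.4007, 0.1127]
ee_rot: [3.141, 0.001, -0.427]
contact_force: [0.3, 0.5, -1.3]
gripper_width: 0.0227
gripper_force: 30.5
```

Emit:
{"op": "send_rows", "data": {"motion": [[23.2,0,0,3,0],[23.2,0,0,0,0]]}}

```text
clock: 20.92
position: [0.5852, 0.4008, 0.11]
ee_rot: [3.141, 0.0, -0.427]
contact_force: [0.4, 0.2, -3.0]
gripper_width: 0.0234
gripper_force: 16.2
```

Emit:
{"op": "send_rows", "data": {"motion": [[23.2,0,0,3,0],[23.2,0,0,0,0]]}}

```text
clock: 21.18
position: [0.5851, 0.4007, 0.1069]
ee_rot: [3.141, 0.0, -0.427]
contact_force: [-0.9, -0.7, -2.3]
gripper_width: 0.0231
gripper_force: 16.2
```

Emit:
{"op": "send_rows", "data": {"motion": [[23.4,0,0,2,0],[23.4,0,0,2,0],[23.4,0,0,0,0]]}}

```text
clock: 21.55
position: [0.5858, 0.4012, 0.1059]
ee_rot: [-3.141, -0.001, -0.427]
contact_force: [-3.8, -1.9, 6.7]
gripper_width: 0.024
gripper_force: 14.1
```

Emit:
{"op": "send_rows", "data": {"motion": [[23.4,0,0,2,0],[23.4,0,0,1,0],[23.4,0,0,0,0]]}}

```text
clock: 21.92
position: [0.5863, 0.4014, 0.1058]
ee_rot: [-3.14, -0.001, -0.427]
contact_force: [-7.2, -4.0, 16.9]
gripper_width: 0.0234
gripper_force: 17.5
```

Emit:
{"op": "send_rows", "data": {"motion": [[23.6,0,0,-1,0],[23.8,0,0,-1,0],[24,0,0,0,0],[24.2,0,0,0,0],[25,0,0,0,0],[27,0,0,0,0],[35,0,0,0,0],[50,0,0,0,0],[60,0,0,-30,0],[60,0,0,-50,0],[60,0,0,-50,0],[60,0,0,-20,0]]}}

```text
clock: 23.42
position: [0.5866, 0.4015, 0.2567]
ee_rot: [-3.137, -0.004, -0.427]
contact_force: [0.4, 0.9, 0.2]
gripper_width: 0.0597
gripper_force: 0.0
```

```bash
python3 - <<'E'
from h import *
a=snap('wrist','w16.png');b=snap('scene','s16.png');t=snap('top','t16.png')
c=b[240:380,330:450];d=t[180:300,30:150]
cv2.imwrite('pics/m16.png',np.hstack([cv2.resize(a,(400,300)),cv2.resize(c,(200,300)),cv2.resize(d,(200,300),interpolation=3)])[:,:,::-1])
m=ctrl.camera_model('wrist');plan(.53,.528,.13,23.4)
for p in [(.5852,.4007,.004),(.5852,.4007,.111)]:
    q=np.linalg.inv(m['world_from_camera'])@np.r_[p,1];n=q[:2]/q[2];n*=1+m['k1']*(n@n);print((m['fx']*n[0]+m['cx'])*400/560,(m['fy']*n[1]+m['cy'])*400/560)
E
```

```text
at [0.5854 0.4008 0.2522] yaw -24.5 q [ 0.5   0.25  1.4  -0.    1.49  2.49] w 60.4 t 23.6 -> twist -47.9  tx -0.4 ty -138.7 tz 122.2
204.84215447313437 125.75932473181079
204.89965810458628 146.98486711451042
```

View pics/m16.png

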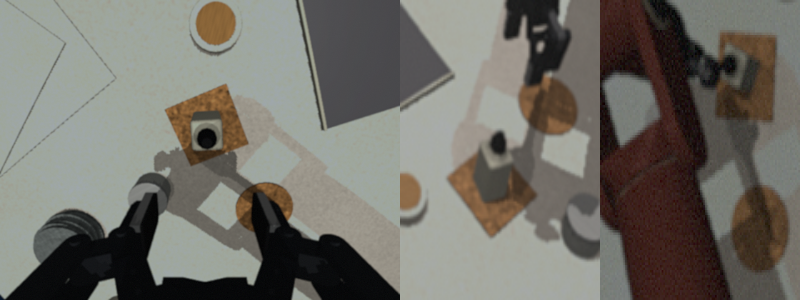

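The bottle stands upright on the square coaster with its cap at (207,139) in the left panel. The tin is at about (152,185). Next is the tin.

```bash
python3 - <<'E'
from h import *
m=ctrl.camera_model('wrist')
print('bottle',p2w(m,np.array([(207,139)])*1.4,.109),'tin',p2w(m,np.array([(151,187)])*1.4,.045))
t=p2w(m,np.array([(151,187)])*1.4,.045)[0]; plan(t[0],t[1],.1,23.4)
im=cv2.imread('pics/t16.png')[:,:,::-1].copy(); mt=model('top'); brushes(im,mt)
E
```

```text
bottle [[0.59211143 0.39501078 0.109     ]] tin [[0.54247917 0.50755149 0.045     ]]
at [0.5854 0.4008 0.2522] yaw -24.5 q [ 0.5   0.25  1.4  -0.    1.49  2.49] w 60.4 t 23.6 -> twist -47.9  tx 3.0 ty -115.0 tz 152.2
brush o [ 0.6239 -0.1163] ang 170.6 L 0.077 n 100 px [300. 188.]
brush o [0.5025 0.6854] ang -152.7 L 0.198 n 306 px [ 14. 227.]
brush o [ 0.6262 -0.2252] ang -29.8 L 0.079 n 108 px [331. 210.]
brush o [ 0.5262 -0.3715] ang 28.5 L 0.077 n 123 px [394. 246.]
brush o [ 0.4296 -0.124 ] ang -16.9 L 0.078 n 111 px [296. 280.]
```

Emit:
{"op": "send_rows", "data": {"motion": [[85,0,-20,0,-9.6],[85,0,0,0,-9.6],[85,0,0,0,-9.6],[85,0,0,0,-9.6],[85,0,0,0,-9.5],[85,0,-35,0,0],[85,0,-30,0,0],[85,0,-20,20,0],[85,0,-10,20,0],[85,0,0,20,0],[85,0,0,0,0]]}}

```text
clock: 24.95
position: [0.5548, 0.5044, 0.1876]
ee_rot: [3.14, 0.007, 0.408]
contact_force: [-0.8, 0.1, -0.8]
gripper_width: 0.0852
gripper_force: 0.0
```

```bash
python3 - <<'E'
from h import *
im=snap('wrist','w17.png');m=ctrl.camera_model('wrist'); print(ctrl.observe()['position'])
hsv=cv2.cvtColor(im,cv2.COLOR_RGB2HSV)
g=cv2.GaussianBlur(cv2.cvtColor(im,cv2.COLOR_RGB2GRAY),(5,5),0)
c=cv2.HoughCircles(g[:300],cv2.HOUGH_GRADIENT,1,40,param1=80,param2=22,minRadius=30,maxRadius=75)
for x,y,r in c[0][:5]: print(x,y,r,p2w(m,[(x,y)],.045).round(4), g[int(y),int(x)])
cv2.imwrite('pics/m17.png',cv2.resize(im[:,:,::-1],(400,300)))
E
```

```text
[0.55563846 0.50490065 0.1899912 ]
37.5 171.5 61.9 [[0.5019 0.6971 0.045 ]] 94
242.5 222.5 33.5 [[0.5266 0.5317 0.045 ]] 65
416.5 218.5 44.4 [[0.5865 0.4022 0.045 ]] 76
546.5 117.5 50.1 [[0.6969 0.3517 0.045 ]] 107
```

View pics/m17.png

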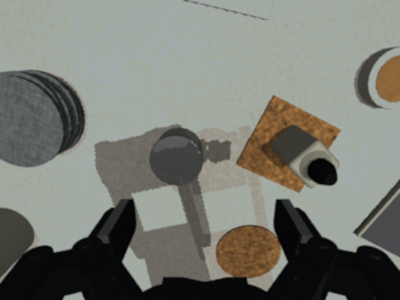

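The tin is at (175,157), about (0.527, 0.531). I'll pick it up.

```bash
python3 - <<'E'
from h import *
plan(.5275,.5305,.030,23.4)
E
```

```text
at [0.5556 0.5049 0.19  ] yaw 23.4 q [ 0.64  0.39  1.34 -0.    1.42  1.8 ] w 85.0 t 25.0 -> twist -0.0  tx -15.7 ty -34.7 tz 160.0
```

Emit:
{"op": "send_rows", "data": {"motion": [[85,-8,-17,20,0],[85,-8,-18,30,0],[85,0,0,40,0],[85,0,0,35,0],[85,0,0,25,0],[85,0,0,10,0],[40,0,0,0,0],[40,0,0,0,0],[40,0,0,0,0],[40,0,0,0,0],[40,0,0,-30,0],[40,0,0,-40,0]]}}

```text
clock: 26.5
position: [0.5259, 0.5309, 0.1006]
ee_rot: [3.14, 0.004, 0.409]
contact_force: [0.8, 1.0, -1.5]
gripper_width: 0.0604
gripper_force: 65.1
```

```bash
python3 - <<'E'
from h import *
plan(.4118,.3705,.036,23.4)
E
```

```text
at [0.5259 0.5309 0.1006] yaw 23.4 q [0.69 0.46 1.4  0.   1.29 1.85] w 60.4 t 26.5 -> twist 0.0  tx -168.5 ty 101.9 tz 64.6
```

Emit:
{"op": "send_rows", "data": {"motion": [[40,-12,8,-8,0],[40,-30,18,0,0],[40,-36,22,0,0],[40,-36,22,0,0],[40,-34,20,0,0],[40,-16,9,0,0],[40,-4,3,20,0],[40,0,0,30,0],[40,0,0,15,0],[40,0,0,5,0],[40,0,0,0,0]]}}

```text
clock: 27.88
position: [0.4138, 0.3719, 0.0402]
ee_rot: [-3.142, 0.0, 0.409]
contact_force: [-0.3, -0.6, -1.2]
gripper_width: 0.0603
gripper_force: 65.2
```

```bash
python3 - <<'E'
from h import *
plan(.4118,.3705,.036,23.4);s=ctrl.observe();print(s['contact_force'],s['gripper_force'])
E
```

```text
at [0.4138 0.3719 0.0402] yaw 23.4 q [0.6  0.13 1.92 0.   1.09 1.76] w 60.3 t 27.9 -> twist 0.0  tx -2.4 ty 0.4 tz 4.2
[-0.33396718 -0.60349207 -1.1925945 ] 65.16303062438965
```

Emit:
{"op": "send_rows", "data": {"motion": [[40,-2,0,3,0],[40,0,0,3,0],[85,0,0,0,0],[85,0,0,0,0],[85,0,0,0,0],[85,0,0,-30,0],[85,0,0,-50,0],[85,0,0,-50,0],[85,0,0,-50,0],[85,0,0,-20,0],[85,0,0,0,0]]}}

```text
clock: 29.25
position: [0.4123, 0.3712, 0.2354]
ee_rot: [-3.141, -0.003, 0.409]
contact_force: [-0.2, -0.1, 0.0]
gripper_width: 0.0846
gripper_force: 0.0
```

```bash
python3 - <<'E'
from h import *
# brush at (.4296,-.1238) ang -16.5: grip 12 mm behind origin
def g(o,a): a=np.radians(a); return np.array(o)-.012*np.array([np.cos(a),np.sin(a)])
p=g((.4296,-.1238),-16.5);print(p);plan(p[0],p[1],.16,-16.5)
im=snap('wrist','w18.png');m=ctrl.camera_model('wrist')
gr=cv2.GaussianBlur(cv2.cvtColor(im,cv2.COLOR_RGB2GRAY),(5,5),0)
c=cv2.HoughCircles(gr[:330],cv2.HOUGH_GRADIENT,1,40,param1=80,param2=22,minRadius=25,maxRadius=75)
for x,y,r in c[0][:6]: print(x,y,r,p2w(m,[(x,y)],.049).round(4),p2w(m,[(x,y)],.004).round(4))
E
```

```text
[ 0.41809416 -0.12039182]
at [0.4123 0.3712 0.2354] yaw 23.4 q [ 0.6  -0.1   1.8  -0.    1.44  1.76] w 84.6 t 29.2 -> twist 39.9  tx 145.2 ty 469.7 tz 75.4
287.5 179.5 47.2 [[0.4219 0.3744 0.049 ]] [[0.4122 0.37   0.004 ]]
```

Emit:
{"op": "send_rows", "data": {"motion": [[60,0,0,0,10],[60,0,0,0,10],[60,0,0,0,10],[60,0,0,0,10],[60,15,47,0,0],[60,15,47,0,0],[60,15,47,0,0],[60,15,47,0,0],[60,15,47,0,0],[60,15,47,0,0],[60,15,47,0,0],[60,15,47,0,0]]}}

```text
clock: 30.8
position: [0.418, -0.025, 0.231]
ee_rot: [3.141, 0.005, -0.289]
contact_force: [0.8, 0.9, 0.3]
gripper_width: 0.0599
gripper_force: 0.0
```

Emit:
{"op": "send_rows", "data": {"motion": [[60,15,47,10,0],[60,10,47,20,0],[60,0,0,20,0],[60,0,0,20,0],[60,0,0,0,0]]}}

```text
clock: 31.42
position: [0.414, -0.12, 0.1596]
ee_rot: [-3.14, 0.009, -0.29]
contact_force: [-0.5, -0.9, -0.4]
gripper_width: 0.0601
gripper_force: 0.0
```

```bash
cat >> h.py <<'E'
def wbrush(f,yaw=None):
    "brush seen by wrist: handle blob near centre -> grip plan (TCP z .029)"
    im=snap('wrist',f); m=ctrl.camera_model('wrist'); out=[b for b in brushes(im,m) ]
    return out
def grip(o,a,z,flip=False):
    r=np.radians(a); p=np.array(o)-.012*np.array([np.cos(r),np.sin(r)]); plan(p[0],p[1],z,a+(180 if flip else 0))
TC=np.array([.599,.1095]); TA=-5.6
def slot(y,flip=False,z=.12):
    r=np.radians(TA); p=TC+(-.012)*np.array([np.cos(r),np.sin(r)])+y*np.array([-np.sin(r),np.cos(r)])
    plan(p[0],p[1],z,TA+(180 if flip else 0))
E
sed -i 's/60<st\[i,4\]<400/60<st[i,4]<(9000 if m["cx"]<0 or np.array(m["world_from_camera"])[2,3]<.8 else 400)/' h.py
python3 - <<'E'
from h import *
o=wbrush('w19.png'); brushes(snap('top','t19.png'),model('top')); grip((.4296,-.1238),-16.5,.029)
E
```

```text
brush o [ 0.6242 -0.1165] ang 170.8 L 0.077 n 99 px [300. 188.]
brush o [ 0.6261 -0.2249] ang -29.4 L 0.08 n 107 px [331. 210.]
brush o [ 0.5265 -0.3709] ang 28.8 L 0.077 n 125 px [393. 246.]
brush o [ 0.3938 -0.0557] ang -25.5 L 0.198 n 380 px [270. 292.]
brush o [ 0.3278 -0.1766] ang -25.6 L 0.195 n 384 px [313. 316.]
brush o [ 0.0163 -0.0938] ang -150.9 L 0.062 n 164 px [281. 407.]
at [ 0.4159 -0.1206  0.1629] yaw -16.6 q [-0.45 -0.36  2.14  0.    1.37  1.41] w 59.6 t 31.5 -> twist -0.1  tx 2.1 ty -0.8 tz 133.9h.py:29: RuntimeWarning: Mean of empty slice.
  return V[max(w_-1,0):w_+2,max(u-1,0):u+2].mean()
  ret = ret.dtype.type(ret / rcount)
```

Emit:
{"op": "send_rows", "data": {"motion": [[60,2,-1,40,0],[60,0,0,40,0],[60,0,0,30,0],[60,0,0,18,0],[60,0,0,8,0],[5,0,0,0,0],[5,0,0,0,0],[5,0,0,0,0],[5,0,0,0,0],[5,0,0,0,0],[5,0,0,-30,0],[5,0,0,-40,0]]}}

```text
clock: 33.02
position: [0.4176, -0.12, 0.0978]
ee_rot: [-3.141, 0.003, -0.289]
contact_force: [1.8, 0.1, 0.0]
gripper_width: 0.0139
gripper_force: 61.4
```

```bash
python3 - <<'E'
from h import *
print(ctrl.observe()['gripper_force']);slot(.075)
E
```

```text
61.448893547058105
at [ 0.4176 -0.12    0.0978] yaw -16.6 q [-0.45 -0.27  2.18  0.    1.23  1.41] w 13.9 t 33.0 -> twist -11.0  tx 146.2 ty -321.1 tz -22.2
```

Emit:
{"op": "send_rows", "data": {"motion": [[5,0,0,-22,-5.5],[5,0,0,0,-5.5],[5,10,-20,0,0],[5,16,-36,0,0],[5,18,-40,0,0],[5,18,-40,0,0],[5,18,-40,0,0],[5,18,-40,0,0],[5,18,-40,0,0],[5,16,-36,0,0],[5,10,-20,0,0],[5,4,-9,0,0]]}}

```text
clock: 34.52
position: [0.5954, 0.1856, 0.1199]
ee_rot: [3.141, 0.001, -0.096]
contact_force: [-0.6, -0.1, -1.2]
gripper_width: 0.0143
gripper_force: 61.4
```

```bash
python3 - <<'E'
from h import *
print(ctrl.observe()['gripper_force']);slot(.075,z=.032)
E
```

```text
61.42210006713867
at [0.5954 0.1856 0.1199] yaw -5.5 q [ 0.18  0.17  1.73 -0.    1.25  1.85] w 14.3 t 34.5 -> twist 0.1  tx -1.0 ty 0.4 tz 87.9
```

Emit:
{"op": "send_rows", "data": {"motion": [[5,-1,0,30,0],[5,0,0,30,0],[5,0,0,18,0],[5,0,0,8,0],[5,0,0,2,0],[32,0,0,0,0],[32,0,0,0,0],[32,0,0,0,0],[32,0,0,-20,0],[32,0,0,-40,0],[60,0,0,-40,0]]}}

```text
clock: 35.9
position: [0.5945, 0.1848, 0.1347]
ee_rot: [-3.141, -0.001, -0.097]
contact_force: [0.5, -0.0, 0.2]
gripper_width: 0.0489
gripper_force: 0.0
```

```bash
python3 - <<'E'
from h import *
brushes(snap('top','t20.png'),model('top')); grip((.6261,-.225),-29.4,.12)
E
```

```text
brush o [ 0.6247 -0.1164] ang 170.6 L 0.077 n 102 px [300. 188.]
brush o [ 0.6272 -0.2251] ang -28.9 L 0.079 n 108 px [331. 209.]
brush o [ 0.5266 -0.3711] ang 28.6 L 0.078 n 127 px [394. 246.]
at [0.5981 0.1856 0.142 ] yaw -5.6 q [0.18 0.14 1.71 0.   1.27 1.85] w 56.2 t 36.0 -> twist 23.8  tx 213.9 ty 344.0 tz 22.0
```

Emit:
{"op": "send_rows", "data": {"motion": [[60,0,0,0,8],[60,0,0,0,8],[60,0,0,0,8],[60,14,23,0,0],[60,25,40,0,0],[60,25,40,0,0],[60,25,40,0,0],[60,25,40,0,0],[60,25,40,0,0],[60,25,40,0,0],[60,25,40,0,0],[60,21,34,0,0]]}}

```text
clock: 37.45
position: [0.611, -0.214, 0.134]
ee_rot: [-3.141, -0.002, -0.517]
contact_force: [0.9, -0.2, -0.2]
gripper_width: 0.0599
gripper_force: 0.0
```

```bash
python3 - <<'E'
from h import *
grip((.6265,-.225),-29.2,.027)
E
```

```text
at [ 0.611 -0.214  0.134] yaw -29.6 q [-0.45  0.2   1.66  0.    1.28  1.64] w 59.9 t 37.5 -> twist -0.4  tx 6.9 ty 2.0 tz 107.0
```

Emit:
{"op": "send_rows", "data": {"motion": [[60,4,0,40,0],[60,0,0,35,0],[60,0,0,20,0],[60,0,0,12,0],[60,0,0,0,0],[5,0,0,0,0],[5,0,0,0,0],[5,0,0,0,0],[5,0,0,0,0],[5,0,0,0,0],[5,0,0,-40,0],[5,0,0,-50,0]]}}

```text
clock: 38.95
position: [0.6125, -0.2132, 0.1138]
ee_rot: [3.141, 0.005, -0.516]
contact_force: [0.7, -0.4, 0.5]
gripper_width: 0.0147
gripper_force: 62.4
```

```bash
python3 - <<'E'
from h import *
s=ctrl.observe();print(s['gripper_force']);slot(.025)
E
```

```text
62.404818534851074
at [ 0.6125 -0.2132  0.1138] yaw -29.6 q [-0.45  0.23  1.66  0.    1.25  1.64] w 14.7 t 39.0 -> twist -24.0  tx -56.9 ty -344.8 tz -6.2
```

Emit:
{"op": "send_rows", "data": {"motion": [[5,0,0,-6,-8],[5,0,0,0,-8],[5,0,0,0,-8],[5,-5,-24,0,0],[5,-7,-42,0,0],[5,-8,-48,0,0],[5,-8,-48,0,0],[5,-8,-48,0,0],[5,-8,-48,0,0],[5,-8,-46,0,0],[5,-5,-30,0,0],[5,0,-11,0,0]]}}

```text
clock: 40.45
position: [0.5896, 0.1374, 0.1208]
ee_rot: [-3.142, 0.001, -0.096]
contact_force: [0.3, -0.7, -0.9]
gripper_width: 0.0144
gripper_force: 62.4
```

```bash
python3 - <<'E'
from h import *
s=ctrl.observe();print(s['gripper_force']);slot(.025,z=.032)
E
```

```text
62.364399433135986
at [0.5896 0.1374 0.1208] yaw -5.5 q [0.11 0.13 1.77 0.   1.25 1.77] w 14.4 t 40.5 -> twist 0.1  tx 0.1 ty 1.8 tz 88.8
```

Emit:
{"op": "send_rows", "data": {"motion": [[5,0,2,30,0],[5,0,0,30,0],[5,0,0,18,0],[5,0,0,8,0],[5,0,0,2,0],[32,0,0,0,0],[32,0,0,0,0],[32,0,0,0,0],[32,0,0,-20,0],[32,0,0,-40,0],[60,0,0,-50,0],[60,0,0,0,0]]}}

```text
clock: 41.95
position: [0.5947, 0.1334, 0.1512]
ee_rot: [-3.139, -0.012, -0.097]
contact_force: [-0.2, -0.3, 0.7]
gripper_width: 0.0598
gripper_force: 0.0
```

```bash
python3 - <<'E'
from h import *
brushes(snap('top','t21.png'),model('top')); grip((.5266,-.3710),28.7,.13)
E
```

```text
brush o [ 0.6236 -0.1164] ang 170.9 L 0.077 n 99 px [300. 188.]
brush o [0.5967 0.2922] ang 2.7 L 0.196 n 390 px [154. 219.]
brush o [ 0.5262 -0.3715] ang 28.2 L 0.078 n 127 px [394. 246.]
at [0.5929 0.1332 0.148 ] yaw -5.6 q [ 0.1   0.1   1.75 -0.    1.28  1.77] w 60.2 t 42.0 -> twist -34.3  tx -312.3 ty 410.4 tz 18.0
```

Emit:
{"op": "send_rows", "data": {"motion": [[60,0,0,0,-8.6],[60,0,0,0,-8.6],[60,0,0,0,-8.6],[60,0,0,0,-8.5],[60,-17,22,0,0],[60,-30,40,0,0],[60,-30,40,0,0],[60,-30,40,0,0],[60,-30,40,0,0],[60,-30,40,0,0],[60,-30,40,0,0],[60,-30,40,0,0]]}}

```text
clock: 43.5
position: [0.5356, -0.2421, 0.1423]
ee_rot: [-3.14, 0.001, 0.501]
contact_force: [0.2, -0.2, -0.7]
gripper_width: 0.0599
gripper_force: 0.0
```

Emit:
{"op": "send_rows", "data": {"motion": [[60,-30,40,0,0],[60,-30,40,0,0],[60,-20,26,18,0],[60,-5,2,0,0],[60,0,0,0,0],[60,0,0,0,0]]}}

```text
clock: 44.25
position: [0.5146, -0.3755, 0.1257]
ee_rot: [3.141, -0.0, 0.503]
contact_force: [0.7, 0.0, 0.3]
gripper_width: 0.0602
gripper_force: 0.0
```

```bash
python3 - <<'E'
from h import *
grip((.5264,-.3712),28.5,.027)
E
```

```text
at [ 0.5146 -0.3755  0.1257] yaw 28.8 q [-0.75  0.19  1.69  0.    1.26  0.32] w 60.2 t 44.2 -> twist 0.3  tx 0.4 ty 1.9 tz 98.7
```

Emit:
{"op": "send_rows", "data": {"motion": [[60,0,2,40,0],[60,0,0,35,0],[60,0,0,16,0],[60,0,0,7,0],[60,0,0,0,0],[5,0,0,0,0],[5,0,0,0,0],[5,0,0,0,0],[5,0,0,0,0],[5,0,0,0,0],[5,0,0,-40,0],[5,0,0,-52,0]]}}

```text
clock: 45.75
position: [0.5136, -0.3769, 0.1174]
ee_rot: [-3.136, 0.002, 0.501]
contact_force: [0.7, -0.7, -0.3]
gripper_width: 0.0144
gripper_force: 62.7
```

```bash
python3 - <<'E'
from h import *
s=ctrl.observe();print(s['gripper_force']);slot(-.025)
E
```

```text
62.72063970565796
at [ 0.5136 -0.3769  0.1174] yaw 28.7 q [-0.75  0.2   1.69 -0.    1.25  0.32] w 14.4 t 45.8 -> twist 34.3  tx 25.6 ty -467.4 tz -2.6
```

Emit:
{"op": "send_rows", "data": {"motion": [[5,0,0,0,8.6],[5,0,0,0,8.6],[5,0,0,0,8.6],[5,0,0,0,8.5],[5,2,-25,0,0],[5,3,-45,0,0],[5,3,-50,0,0],[5,3,-50,0,0],[5,3,-50,0,0],[5,3,-50,0,0],[5,3,-50,0,0],[5,3,-50,0,0]]}}

```text
clock: 47.25
position: [0.5731, -0.0093, 0.1188]
ee_rot: [-3.141, 0.001, -0.094]
contact_force: [0.7, -0.4, -1.0]
gripper_width: 0.0145
gripper_force: 62.7
```

Emit:
{"op": "send_rows", "data": {"motion": [[5,3,-50,0,0],[5,0,-34,0,0],[5,0,-13,0,0],[5,0,0,0,0],[5,0,0,0,0]]}}

```text
clock: 47.88
position: [0.5861, 0.0832, 0.1191]
ee_rot: [3.141, 0.0, -0.098]
contact_force: [0.2, -0.1, -1.2]
gripper_width: 0.0146
gripper_force: 62.7
```

```bash
python3 - <<'E'
from h import *
s=ctrl.observe();print(s['gripper_force']);slot(-.025,z=.032)
E
```

```text
62.72799611091614
at [0.5861 0.0832 0.1191] yaw -5.6 q [ 0.02  0.1   1.8  -0.    1.24  1.68] w 14.6 t 47.9 -> twist 0.0  tx -1.7 ty -2.5 tz 87.1
```

Emit:
{"op": "send_rows", "data": {"motion": [[5,-2,-2,30,0],[5,0,0,30,0],[5,0,0,18,0],[5,0,0,7,0],[5,0,0,2,0],[32,0,0,0,0],[32,0,0,0,0],[32,0,0,0,0],[32,0,0,-20,0],[32,0,0,-40,0],[60,0,0,-50,0],[60,0,0,0,0]]}}

```text
clock: 49.38
position: [0.5885, 0.0863, 0.1501]
ee_rot: [-3.14, -0.013, -0.097]
contact_force: [0.1, 0.5, -0.2]
gripper_width: 0.06
gripper_force: 0.0
```

```bash
python3 - <<'E'
from h import *
brushes(snap('top','t22.png'),model('top')); grip((.6241,-.1164),170.8,.13,True)
E
```

```text
brush o [ 0.6238 -0.1164] ang 170.6 L 0.077 n 99 px [300. 188.]
brush o [0.5936 0.2288] ang -1.3 L 0.196 n 355 px [176. 220.]
brush o [0.5944 0.0918] ang -0.5 L 0.193 n 399 px [224. 221.]
at [0.5868 0.0863 0.1469] yaw -5.6 q [0.02 0.06 1.79 0.   1.28 1.69] w 60.2 t 49.4 -> twist 3.6  tx 81.3 ty 194.1 tz 16.9
```

Emit:
{"op": "send_rows", "data": {"motion": [[60,0,0,0,3.6],[60,12,25,0,0],[60,16,40,0,0],[60,17,41,0,0],[60,17,41,0,0],[60,14,36,0,0],[60,5,11,16,0],[60,0,0,0,0],[60,0,0,0,0]]}}

```text
clock: 50.55
position: [0.6329, -0.1169, 0.1253]
ee_rot: [-3.141, 0.002, -0.159]
contact_force: [-0.3, -0.4, 0.9]
gripper_width: 0.0603
gripper_force: 0.0
```

```bash
python3 - <<'E'
from h import *
grip((.6240,-.1164),170.7,.027,True)
E
```

```text
at [ 0.6329 -0.1169  0.1253] yaw -9.1 q [-0.3   0.21  1.67  0.    1.27  1.43] w 60.3 t 50.5 -> twist 0.2  tx 3.1 ty 0.9 tz 98.3
```

Pick it up, lift it well clear, then start turning it.

Emit:
{"op": "send_rows", "data": {"motion": [[60,3,1,40,0],[60,0,0,35,0],[60,0,0,16,0],[60,0,0,7,0],[60,0,0,0,0],[5,0,0,0,0],[5,0,0,0,0],[5,0,0,0,0],[5,0,0,0,0],[5,0,0,0,0],[5,0,0,-40,0],[5,0,0,-55,0]]}}

```text
clock: 52.05
position: [0.6343, -0.1192, 0.1211]
ee_rot: [-3.141, 0.006, -0.16]
contact_force: [1.1, -0.3, -0.8]
gripper_width: 0.0144
gripper_force: 63.0
```

Emit:
{"op": "send_rows", "data": {"motion": [[5,0,0,-10,-10.2],[5,0,0,0,-10.2],[5,0,0,0,-10.2],[5,0,0,0,-10.2],[5,0,0,0,-10.2],[5,0,0,0,-10.2],[5,0,0,0,-10.2],[5,0,0,0,-10.2],[5,0,0,0,-10.2],[5,0,0,0,-10.2],[5,0,0,0,-10.2],[5,0,0,0,-10.2]]}}

```text
clock: 53.55
position: [0.6358, -0.1196, 0.1323]
ee_rot: [-3.14, -0.001, 1.982]
contact_force: [-0.2, -0.4, 0.0]
gripper_width: 0.0143
gripper_force: 63.0
```

Emit:
{"op": "send_rows", "data": {"motion": [[5,0,0,0,-10.2],[5,0,0,0,-10.2],[5,0,0,0,-10.2],[5,0,0,0,-10.2],[5,0,0,0,-10.2],[5,0,0,0,-10.2],[5,0,0,0,0]]}}

```text
clock: 54.42
position: [0.6359, -0.1196, 0.1324]
ee_rot: [3.141, -0.001, 3.042]
contact_force: [-0.2, -0.8, -0.8]
gripper_width: 0.0145
gripper_force: 63.0
```

```bash
python3 - <<'E'
from h import *
s=ctrl.observe();print(s['gripper_force'])
r=np.radians(TA); p=TC+(-.012)*np.array([np.cos(r),np.sin(r)])-.075*np.array([-np.sin(r),np.cos(r)])
plan(p[0],p[1],.12,TA+180)
E
```

```text
63.02695155143738
at [ 0.6359 -0.1196  0.1324] yaw 174.3 q [-0.3   0.21  1.66  0.    1.28 -1.77] w 14.5 t 54.4 -> twist -0.1  tx 71.1 ty 149.4 tz 12.4
```

Emit:
{"op": "send_rows", "data": {"motion": [[5,10,20,0,0],[5,16,34,0,0],[5,18,38,0,0],[5,16,34,0,0],[5,8,17,0,0],[5,3,6,12,0],[5,0,0,0,0],[5,0,0,0,0]]}}

```text
clock: 55.42
position: [0.5804, 0.0346, 0.1209]
ee_rot: [-3.141, -0.0, 3.043]
contact_force: [-0.3, -0.1, -0.1]
gripper_width: 0.0143
gripper_force: 63.0
```

```bash
python3 - <<'E'
from h import *
s=ctrl.observe();print(s['gripper_force'])
r=np.radians(TA); p=TC+(-.012)*np.array([np.cos(r),np.sin(r)])-.075*np.array([-np.sin(r),np.cos(r)])
plan(p[0],p[1],.032,TA+180)
E
```

```text
63.03289532661438
at [0.5804 0.0346 0.1209] yaw 174.3 q [-0.07  0.07  1.83 -0.    1.24 -1.54] w 14.3 t 55.4 -> twist -0.1  tx 0.8 ty 1.4 tz 88.9
```

Place it, then back off to the right so that the cameras can see.

Emit:
{"op": "send_rows", "data": {"motion": [[5,1,1,30,0],[5,0,0,30,0],[5,0,0,18,0],[5,0,0,8,0],[5,0,0,2,0],[32,0,0,0,0],[32,0,0,0,0],[32,0,0,0,0],[32,0,0,-20,0],[32,0,0,-40,0],[60,0,0,-50,0],[60,0,0,-50,0]]}}

```text
clock: 56.92
position: [0.5793, 0.0366, 0.1965]
ee_rot: [3.142, 0.002, 3.044]
contact_force: [0.2, 1.2, -0.5]
gripper_width: 0.06
gripper_force: 0.0
```

Emit:
{"op": "send_rows", "data": {"motion": [[60,0,45,0,0],[60,15,45,0,0],[60,15,45,0,0],[60,15,45,0,0],[60,15,45,0,0],[60,15,45,0,0],[60,15,45,0,0],[60,15,45,0,0],[60,0,45,0,0],[60,0,0,0,0]]}}

```text
clock: 58.18
position: [0.5138, 0.4525, 0.1949]
ee_rot: [3.14, 0.001, 3.048]
contact_force: [-0.4, -0.6, 0.0]
gripper_width: 0.0598
gripper_force: 0.0
```

```bash
python3 - <<'E'
from h import *
t=snap('top','t23.png'); b=snap('scene','s23.png')
brushes(t,model('top'))
c=cv2.resize(t[160:300,80:290],(570,380),interpolation=3);d=cv2.resize(b[220:380,250:450],(230,184),interpolation=3)
out=np.zeros((380,800,3),np.uint8);out[:,:570]=c;out[:184,570:]=d
cv2.imwrite('pics/m23.png',np.clip(out[:,:,::-1]*1.5,0,255).astype(np.uint8))
E
```

```text
brush o [0.6055 0.1867] ang -5.7 L 0.079 n 146 px [190. 216.]
brush o [0.6074 0.1343] ang -4.2 L 0.079 n 140 px [208. 216.]
brush o [0.5967 0.0877] ang -5.5 L 0.078 n 146 px [225. 220.]
brush o [0.5991 0.0377] ang -4.9 L 0.08 n 138 px [242. 219.]
```

View pics/m23.png

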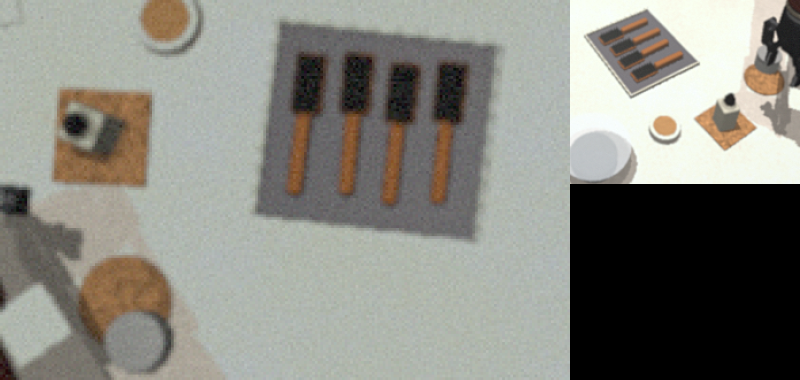

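All four brushes lie well in the tray. The tin has been knocked partly off the round coaster, to crop (137,340), so I'll fetch it.

```bash
python3 - <<'E'
from h import *
m=model('top'); u=(np.array([[137,340]])+.5)/[570/210,380/140]-.5+[80,160]
for z in (.045,.049): print(p2w(m,u,z))
im=snap('wrist','w24.png'); mw=ctrl.camera_model('wrist'); print(ctrl.observe()['position'])
g=cv2.GaussianBlur(cv2.cvtColor(im,cv2.COLOR_RGB2GRAY),(5,5),0)
c=cv2.HoughCircles(g,cv2.HOUGH_GRADIENT,1,40,param1=80,param2=20,minRadius=25,maxRadius=75)
for x,y,r in c[0][:6]: print(x,y,r,p2w(mw,[(x,y)],.047).round(4),p2w(mw,[(x,y)],.004).round(4))
t=p2w(m,u,.047)[0];plan(t[0],t[1],.16,203.4)
E
```

```text
[[0.37691819 0.34414102 0.045     ]]
[[0.37717393 0.3429651  0.049     ]]
[0.51430045 0.44919592 0.19416114]
187.5 75.5 65.4 [[0.4101 0.3876 0.047 ]] [[0.4065 0.3763 0.004 ]]
559.5 154.5 59.4 [[0.494  0.6686 0.047 ]] [[0.504  0.7029 0.004 ]]
121.5 34.5 37.2 [[0.3782 0.3458 0.047 ]] [[0.3694 0.3277 0.004 ]]
225.5 316.5 29.3 [[0.616  0.3838 0.047 ]] [[0.6458 0.3718 0.004 ]]
133.5 276.5 61.1 [[0.5676 0.3093 0.047 ]] [[0.5896 0.2853 0.004 ]]
32.5 339.5 37.7 [[0.6262 0.1935 0.047 ]] [[0.6577 0.1507 0.004 ]]
at [0.5143 0.4492 0.1942] yaw 174.4 q [ 0.61  0.23  1.53 -0.    1.39 -0.86] w 59.9 t 58.3 -> twist -29.0  tx 167.9 ty -42.4 tz 34.2
```

Emit:
{"op": "send_rows", "data": {"motion": [[85,14,-13,0,0],[85,28,-26,0,0],[85,28,-26,0,0],[85,28,-26,0,0],[85,20,-19,20,0],[85,8,-8,20,0],[85,0,0,0,0],[85,0,0,0,0]]}}

```text
clock: 59.32
position: [0.3782, 0.3445, 0.1545]
ee_rot: [3.14, 0.002, 3.043]
contact_force: [-0.3, -0.3, -0.1]
gripper_width: 0.0849
gripper_force: 0.0
```

```bash
python3 - <<'E'
from h import *
plan(.3776,.3443,.034,174.4)
im=snap('wrist','w25.png'); mw=ctrl.camera_model('wrist')
g=cv2.GaussianBlur(cv2.cvtColor(im,cv2.COLOR_RGB2GRAY),(5,5),0)
c=cv2.HoughCircles(g,cv2.HOUGH_GRADIENT,1,40,param1=80,param2=20,minRadius=25,maxRadius=90)
for x,y,r in c[0][:6]: print(x,y,r,p2w(mw,[(x,y)],.047).round(4),p2w(mw,[(x,y)],.004).round(4))
E
```

```text
at [0.3782 0.3445 0.1545] yaw 174.4 q [ 0.59 -0.14  1.97 -0.    1.31 -0.88] w 84.9 t 59.3 -> twist -0.0  tx 0.6 ty -0.3 tz 120.5
316.5 224.5 62.9 [[0.3834 0.3663 0.047 ]] [[0.4    0.3688 0.004 ]]
285.5 198.5 37.8 [[0.3623 0.3464 0.047 ]] [[0.3749 0.3451 0.004 ]]
511.5 387.5 43.5 [[0.5515 0.5253 0.047 ]] [[0.6002 0.5581 0.004 ]]
399.5 319.5 34.9 [[0.4694 0.4258 0.047 ]] [[0.5024 0.4397 0.004 ]]
```

View pics/w25.png

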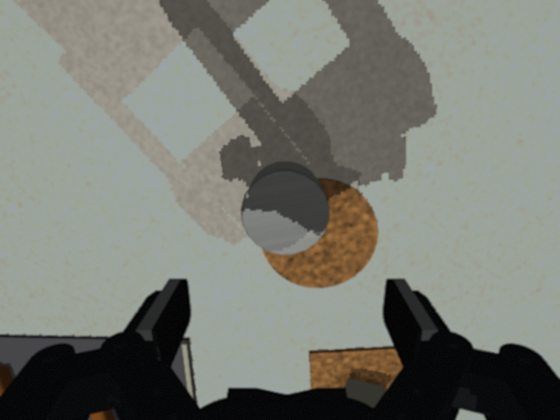

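The lid is centred at (285,212), upright, and straddles the coaster, whose centre is at about (320,234).

```bash
python3 - <<'E'
from h import *
mw=ctrl.camera_model('wrist')
print(p2w(mw,[(285.5,212)],.049),p2w(mw,[(320,234)],.004))
t=p2w(mw,[(285.5,212)],.049)[0];plan(t[0],t[1],.034,174.4)
E
```

```text
[[0.3713487  0.34550076 0.049     ]] [[0.40891961 0.37113958 0.004     ]]
at [0.3785 0.3449 0.1548] yaw 174.4 q [ 0.59 -0.14  1.97 -0.    1.31 -0.88] w 85.2 t 59.4 -> twist -0.0  tx 7.2 ty -0.1 tz 120.8
```

Emit:
{"op": "send_rows", "data": {"motion": [[85,4,0,40,0],[85,0,0,40,0],[85,0,0,25,0],[85,0,0,15,0],[85,0,0,0,0],[40,0,0,0,0],[40,0,0,0,0],[40,0,0,0,0],[40,0,0,0,0],[40,0,0,-15,0],[40,0,0,-10,0],[40,0,0,0,0]]}}

```text
clock: 60.88
position: [0.374, 0.3455, 0.0597]
ee_rot: [3.14, 0.002, 3.044]
contact_force: [-0.3, -0.2, -1.4]
gripper_width: 0.06
gripper_force: 64.9
```

```bash
python3 - <<'E'
from h import *
plan(.4112,.3705,.036,174.4);print(ctrl.observe()['gripper_force'])
E
```

```text
at [0.374  0.3455 0.0597] yaw 174.4 q [ 0.6  -0.01  2.03  0.    1.12 -0.87] w 60.0 t 60.9 -> twist 0.0  tx -34.5 ty 28.5 tz 23.7
64.87368822097778
```

Emit:
{"op": "send_rows", "data": {"motion": [[40,-17,14,0,0],[40,-17,15,0,0],[40,0,0,0,0],[40,0,0,15,0],[40,0,0,9,0],[40,0,0,0,0],[85,0,0,0,0],[85,0,0,0,0],[85,0,0,0,0],[85,0,0,-30,0],[85,0,0,-50,0],[85,0,0,-50,0]]}}

```text
clock: 62.38
position: [0.4095, 0.3703, 0.165]
ee_rot: [-3.141, -0.001, 3.044]
contact_force: [0.7, 1.1, 0.6]
gripper_width: 0.0848
gripper_force: 0.0
```

Emit:
{"op": "send_rows", "data": {"motion": [[85,0,0,-50,0],[85,-10,45,0,0],[85,-10,45,0,0],[85,-10,45,0,0],[85,-10,45,0,0],[85,-10,45,0,0],[85,0,45,0,0],[85,0,45,0,0],[85,0,0,0,0],[85,0,0,0,0]]}}

```text
clock: 63.62
position: [0.4902, 0.6789, 0.2133]
ee_rot: [-3.14, -0.001, 3.044]
contact_force: [0.2, -0.1, -0.0]
gripper_width: 0.0847
gripper_force: 0.0
```

```bash
python3 - <<'E'
from h import *
t=snap('top','t26.png'); m=model('top'); brushes(t,m)
big=cv2.resize(t[180:305,85:160],None,fx=4,fy=4,interpolation=3)
g=cv2.GaussianBlur(cv2.cvtColor(big,cv2.COLOR_RGB2GRAY),(9,9),0)
c=cv2.HoughCircles(g,cv2.HOUGH_GRADIENT,1,30,param1=50,param2=15,minRadius=36,maxRadius=85)
for x,y,r in c[0][:6]:
    u=(np.array([[x,y]])+.5)/4-.5+[85,180]; print(u,r,p2w(m,u,.049).round(4),p2w(m,u,.004).round(4))
hsv=cv2.cvtColor(big,cv2.COLOR_RGB2HSV); k=(hsv[...,1]>70)&(hsv[...,0]<22)
sub=k[250:,:]; print('cork ring mask rows/cols',sub.sum(), np.argwhere(sub).min(0),np.argwhere(sub).max(0))
dk=(hsv[...,2]<30); n,l,st,cc=cv2.connectedComponentsWithStats(dk.astype(np.uint8))
for i in range(1,n):
    if 60<st[i,4]<2500: u=(cc[i]+.5)/4-.5+[85,180]; print('dark',st[i],p2w(m,[u],.107).round(4))
E
```

```text
brush o [0.6056 0.1868] ang -5.7 L 0.079 n 142 px [190. 216.]
brush o [0.6062 0.1346] ang -4.2 L 0.078 n 138 px [208. 216.]
brush o [0.5968 0.0878] ang -5.5 L 0.078 n 141 px [224. 220.]
brush o [0.5986 0.0378] ang -4.6 L 0.08 n 141 px [242. 219.]
[[125.25 271.25]] 69.3 [[0.4145 0.3579 0.049 ]] [[0.4127 0.3716 0.004 ]]
[[117.75 272.  ]] 51.7 [[0.4119 0.3789 0.049 ]] [[0.4101 0.3932 0.004 ]]
cork ring mask rows/cols 6928 [46 96] [181 231]
dark [ 76  92  28  24 512] [[0.5901 0.3954 0.107 ]]
```

```bash
python3 -c "
from workcell import ctrl
print(ctrl.sign_off())"
```

```text
the job is handed in; nothing more can be done
None
```

The job is handed in at about 64 s of the 210 s allowed. In the last camera check the bottle stood upright on the square coaster about 7 mm off centre and the tin stood lid up on the round one within about 10 mm. All four brushes lay side by side in the tray with their heads to the closed end; the verdict was not shown.

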